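# Close the split shell and hold the spread retaining ring at the spindle groove

### The job

Swing the blue hinged half shell fully shut round the spindle, so that it meets the fixed aluminium half edge to edge. Then take the red-handled ring pliers by both handles, squeeze them fully to spread the wire retaining ring on their tips, and lower the spread ring, level, over the end of the spindle until it is in line with the dark groove just above the shells. Finish while holding it there: keep the handles fully squeezed, with the ring round the groove and carried by the pliers alone, not bearing on the spindle or shells; leave the bottles and the beaker alone.

Things in the scene. Friction and masses are not known exactly. Their poses are not given: they have to be found in the camera images.
- spindle: fixed station: grey plate 110x120x8 with upright steel spindle, diameter 28. Origin on the worktop under the spindle axis, z up. Groove (dark band, diameter 24) at z 40 to 52. On its +x side a fixed aluminium half shell, radii 16 and 36, top z 40, with an ear at y -34 to -50; the blue half closes from the -x side; split plane x = 0 (mm)
- groove (a point): centre of the groove, on the spindle's axis, 46 mm above the worktop
- spindle_top (a point): centre of the spindle's upper end, 76 mm above the worktop
- shell (a joint): opening angle (rad) of the blue half shell (outer radius 36, z 10 to 40): 0 = shut on the aluminium half (rigid stop), 1.3 = wide open. Upright hinge at shell_hinge; opening swings its free end from the station's -y side towards -x. Friction hinge, 0.05 N m: stays where left; shut by pushing the free ear from outside with about 1 N (mm)
- shell_hinge (a point): on the shell's upright hinge axis, 40 mm above the worktop, 43 mm to the station's +y side of the spindle axis
- shell_ear (a point): on the blue half: middle of the upper edge of the outer face of its free ear, 40 above the worktop, 86 from the hinge axis; moves with it. The ear is 16 wide (along the radius from the hinge), 10 thick, z 10 to 40; push this outer face. When shut this point is 10 to the station's -x and 42 to its -y side of the spindle axis (mm)
- pliers: loose ring pliers, 0.15 kg, lying balanced on the rest. Origin at the pivot, 40 above the worktop; x to the tips, y to the left, z up. Two red handles at x -26 to -95, 12 tall (z -6 to 6), at rest 54 over their outer faces at x -50 (71 at the ends), squeezed parallel and 36. 5 N on each starts the squeeze, 10 N holds it on its stop; springs back. Ring in plane z -12, x 43 to 83 (mm)
- pliers_grip (a point): on the pliers, midway between the handles, 50 mm behind the pivot, at mid height, 40 mm above the worktop; grip here, free for fingers to 30 mm ahead and 33 mm back. While squeezing, the handle faces here move 4.5 mm back relative to the pivot: fingers that stay put and do not slip shift pivot and ring 4.5 mm forward, so the spread ring's centre then lies about 116.5 mm ahead of the fingers
- ring_center (a point): on the pliers: centre of the fully spread ring, 62 ahead of the pivot and 12 below it, so 112 ahead of pliers_grip. Ring of 4 mm round wire; inner diameter 34 when fully spread (3 clearance all round the spindle), too narrow for the spindle when relaxed; its eyelets and gap face the pivot (mm)
- jaw_l (a joint): turn of each pliers handle (rad): 0 relaxed, 0.19 fully squeezed (ring fully spread); both handles turn together
- rest: fixed grey tool rest, origin on the worktop under the pivot's start, x along the pliers: block 46 x 40 mm, top 34 mm up, at x -20 to 26 mm; thin crossbar 88 mm wide, as high, under the handle ends at x -83 to -91 mm; a strip 6 mm high joins them. Beyond it stand tall instruments, fronts about 0.60 m ahead of the robot (also to the left and right of the spindle): keep hand and ring clear
- beaker: small clear beaker, 45 mm across and 56 mm tall, bystander; origin at its foot
- amber_bottle: amber bottle with black cap, 60 mm across and 122 mm tall, bystander; origin at its foot
- wash: white wash bottle with red spout, 108 x 67 x 215 mm, bystander; origin at its foot
Things that resemble listed ones, but are neither listed nor needed, are in the scene too. What is shaped like the pliers but purple is not meant.

How it is judged:
On the way, in this order (a step that is already met when the one before it is completed fails the run):
1. the blue half shell is shut against the aluminium half (value of joint shell below 0.05 rad), for 0.1 s.
2. the pliers are off their rest with the handles squeezed and the spread ring over the spindle's end (value of joint jaw_l above 0.15 rad and value of joint shell below 0.05 rad and horizontal distance between ring_center and spindle_top below 0.015 m and z of ring_center in the frame of spindle_top above 0 m), for 0.05 s.
At the end, for the whole second after the job is handed in: Shell shut (under 0.05 rad); fingers squeeze the pliers (over 5 N), handle turn over 0.16 rad; ring centre within 5 mm of the spindle axis and of the groove's mid height; pliers level within 0.15 rad, still, off the rest, pressing on spindle and shells with under 4 N (value of joint shell below 0.05 rad and value of joint jaw_l above 0.16 rad and horizontal distance between ring_center and groove below 0.005 m and z of ring_center in the frame of groove between -0.005 and 0.005 m and angle between pliers's own z axis and vertical below 0.15 rad and contact force between the fingers and pliers above 5 N and contact force between pliers and spindle below 4 N and contact force between pliers and rest below 0.5 N and linear speed of pliers below 0.02 m/s); the arm keeps its last pose, push and grip.
It fails at once if the beaker is pushed more than 3 cm (distance of beaker from where it was at the start of the episode above 0.03 m).
It fails at once if the amber bottle is pushed more than 3 cm (distance of amber_bottle from where it was at the start of the episode above 0.03 m).
It fails at once if the wash bottle is pushed more than 3 cm (distance of wash from where it was at the start of the episode above 0.03 m).
It also fails if it takes over 67 s, if anything falls off the work surface, if the arm or the gripper's body presses on something with over 40 N, if the wrist force passes 120 N, or if a joint passes its speed limit or range.

### The arm

A 7-joint arm with a two-finger parallel gripper is mounted at the origin on a cart in front of the work surface, level with it; the furniture and walls round the work are solid. World frame = base frame: x ahead of the robot, y to its left, z up, the work surface at z = 0. Lengths are in m, angles in rad, forces in N, time in s.
With the tool pointing down it reaches from about 0.35 to 0.9 m from the base axis. Payload 8.1 kg.
Tool frame: the origin (TCP) lies at the very end of the fingers, on their centre line; the grasp point (between the pads) lies 19 mm behind it; y points along the fingers, x is the direction in which the jaws open and shut, and the axes are right-handed (so a half turn about y gives the same grasp; the last joint's range is limited). The gripper opens to 92 mm and grips with 3 to 60 N. Pads are 19 mm wide; open, the fingers measure 130 mm over their backs; the gripper's body (75 mm by 190 mm) begins 47 mm behind the grasp point.
Start: joints at [1.205, 0.434, 0.025, 1.573, -0.012, 1.134, -0.075], TCP at [0.162, -0.604, 0.227] pointing down, gripper open.
Joint ranges: [-2.62, 2.62], [-0.44, 2.09], [-1.27, 1.32], [0.08, 2.57], [-1.32, 4.46], [0.12, 2], [-2.74, 2.74]. Speed limits (rad/s): [2.22, 2.22, 3.01, 3.01, 3.14, 3.14, 3.14].

### API

Orientations are given as a rotation vector (axis times angle).
In Python, from cell import arm, imaging gives the robot as it stands. The module is installed in compiled form; this text tells all that it offers.
- The arm moves only by the tool send_rows, never from a script. Its argument "steps" is a list of rows, each a list of 5 numbers: the opening, from 0 (shut) to 1 (fully open), then the shift along the tool's x, y, z in cm, then the turn about the tool's y in rad. In form: [[jaw, x, y, z, roll], ...]. A call has 1 to 20 rows; each row is the pose to reach, as a shift and turn from the pose commanded when the call began, along the tool's axes at that moment; what a row does not reach only later rows make up. A row lasts 1/8 s, in which the tool goes at most 62.5 mm and 10.7 degrees, less where a joint would pass 70% of its speed; a pose out of reach is approached as far as the arm can. A call with a gripper value outside its range is refused whole. The fingers move at their own pace and stop on an object; "squeeze" is the grip in N (left out, the last holds). Time passes only in rows, so rows that repeat a pose let the fingers close. It gives the time, the measured TCP pose, the force and the opening at its end, in the units of the state.
- arm.observe(): the state, without advancing time (a new reading comes with each control period).
- imaging.get_image(name): name is "side" or "top"; returns the picture (400x640x3 uint8, blue, green, red); there is no depth.
- imaging.camera_params(name): a dict with "camera_matrix" (3x3 intrinsics, pixels), "distortion" ([k1, k2, p1, p2, k3] as OpenCV has them; the pictures are not rectified), "position" and "orientation" of the camera in the world. Camera axes: x right, y down, z forward; pixel columns grow to the right and rows downward; lengths in m; the calibration is good to about 2 mm. A picture is of the moment at which its call begins. camera_params takes no time and is no camera call.
- arm.sign_off(): hands the job in, once; it reports no verdict.
The state is a dict: "clock": time; "joints": joint angles; "dq": joint speeds; "joint_efforts": joint torques, N m; "position": TCP position; "ee_rot": TCP orientation; "force": force on the tool from outside, world axes, zero at the start; "ft_torque": the same for the moment, N m; "width": opening from 0.0 (shut) to 1.0 (fully open).
Only numpy, scipy, OpenCV 4.12 (cv2) and the standard library are available. Lean on these libraries where they do the work, as an engineer would, in place of code of your own. Each camera call takes 0.05 s, during which the arm holds its last target.

## Working session

There is one attempt and no reset: what is moved stays moved. The work goes in short steps, Python scripts to look and compute and a tool call to move; the robot and the scene stay as the last step left them, time stands still between calls to the robot, and variables do not carry over. Pictures are saved under pics/ and viewed, and the job is handed in when it is done.

Besides the shell and the picture viewer there is one more tool, called after "Call:" as name(argument=value, ...), one argument or row to a line, values as JSON. send_rows: Moves the arm, as the interface text tells. Its arguments: {"type":"object","properties":{"steps":{"type":"array","items":{"type":"array","items":{"type":"number"}}},"squeeze":{"type":"number"}},"required":["steps"]}

```bash
mkdir -p pics; ls
python3 - <<'E'
from cell import arm, imaging
import cv2
print(arm.observe())
for n in("side","top"):
    cv2.imwrite(f"pics/{n}0.png",imaging.get_image(n)); print(n,imaging.camera_params(n))
E
```

```text
pics
{'clock': 0.0, 'joints': array([ 1.20541502,  0.43522189,  0.0249918 ,  1.5740741 , -0.01158728,
        1.13397441, -0.07509175]), 'dq': array([-1.45242934e-03,  3.23111956e-04, -2.70294996e-05, -2.84055774e-05,
       -1.66694637e-04,  1.34071812e-03, -2.29331221e-04]), 'joint_efforts': array([-1.94440017e-04, -6.67859387e+01,  9.85161178e-01, -3.14466977e+01,
       -6.04598341e-02,  4.30716283e-02,  1.51643935e-04]), 'position': array([ 0.16215868, -0.60308932,  0.22595476]), 'ee_rot': array([-1.32126589,  1.01448932, -1.01231256]), 'force': array([0.5252061 , 0.2498416 , 0.00719089]), 'ft_torque': array([-0.04188501, -0.00425358,  0.01004826]), 'width': 0.9992878909055115}
side {'camera_matrix': array([[377.26053834,   0.        , 320.39238551],
       [  0.        , 377.26053834, 201.90495705],
       [  0.        ,   0.        ,   1.        ]]), 'distortion': array([0.03174011, 0.        , 0.        , 0.        , 0.        ]), 'position': array([0.06578443, 1.04225364, 0.50854449]), 'orientation': array([-0.67815425,  2.29228332, -1.46916732])}
top {'camera_matrix': array([[396.17408217,   0.        , 319.61655323],
       [  0.        , 396.17408217, 195.06716501],
       [  0.        ,   0.        ,   1.        ]]), 'distortion': array([-0.03531626,  0.        ,  0.        ,  0.        ,  0.        ]), 'position': array([0.49451586, 0.28207967, 1.23562917]), 'orientation': array([-2.20318233,  2.175712  , -0.06912594])}
```

View pics/top0.png

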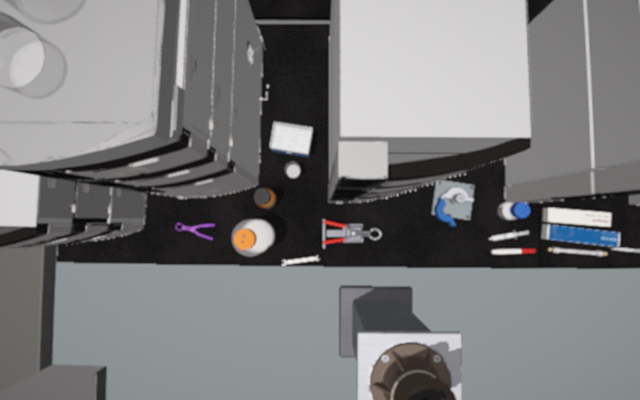

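View pics/side0.png

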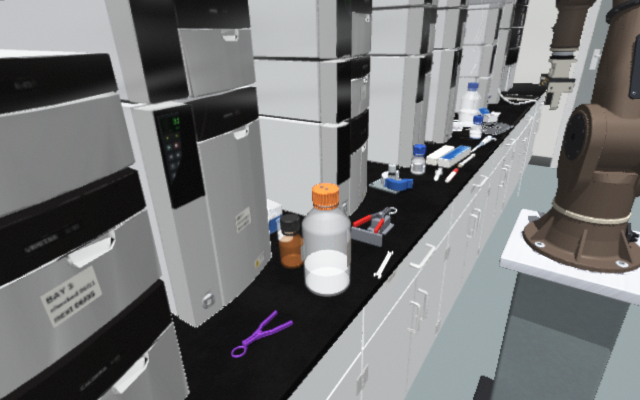

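```bash
cat > h.py <<'E'
import cv2, numpy as np
from cell import arm, imaging
from scipy.spatial.transform import Rotation as R
def P(n):
    p=imaging.camera_params(n); return p["camera_matrix"],p["distortion"],np.array(p["position"]),R.from_rotvec(p["orientation"]).as_matrix()
def ray(n,uv):
    K,d,t,Rm=P(n); q=cv2.undistortPoints(np.array([[uv]],float),K,d)[0,0]
    return t,Rm@np.array([q[0],q[1],1])
def px2z(n,uv,z):
    t,v=ray(n,uv); return t+v*(z-t[2])/v[2]
def proj(n,X):
    K,d,t,Rm=P(n); X=np.atleast_2d(np.array(X,float))
    rv=cv2.Rodrigues(Rm.T)[0]; return cv2.projectPoints(X,rv,-Rm.T@t,K,d)[0][:,0]
def crop(n,img,x0,y0,w,h,s,name):
    c=cv2.resize(img[y0:y0+h,x0:x0+w],None,fx=s,fy=s,interpolation=cv2.INTER_CUBIC)
    for i in range(0,w,10): cv2.line(c,(i*s,0),(i*s,6 if i%50 else 14),(0,255,255),1)
    for i in range(0,h,10): cv2.line(c,(0,i*s),(6 if i%50 else 14,i*s),(0,255,255),1)
    cv2.imwrite(name,c)
E
python3 - <<'E'
from h import *
t=cv2.imread("pics/top0.png"); s=cv2.imread("pics/side0.png")
crop("top",t,310,210,80,45,10,"pics/c1.png")
crop("top",t,420,170,70,55,10,"pics/c2.png")
crop("side",s,340,190,80,60,10,"pics/c3.png")
crop("side",s,360,150,70,55,10,"pics/c4.png")
for n,uv,z in [("top",(453,198),.076),("top",(350,233),.04)]: print(px2z(n,uv,z))
o=arm.observe(); print(R.from_rotvec(o["ee_rot"]).as_matrix().round(3))
E
```

```text
[ 0.56391634 -0.11038946  0.076     ]
[0.45675081 0.18956617 0.04      ]
[[ 0.26  -0.     0.966]
 [-0.966  0.001  0.26 ]
 [-0.001 -1.    -0.   ]]
```

View pics/c1.png

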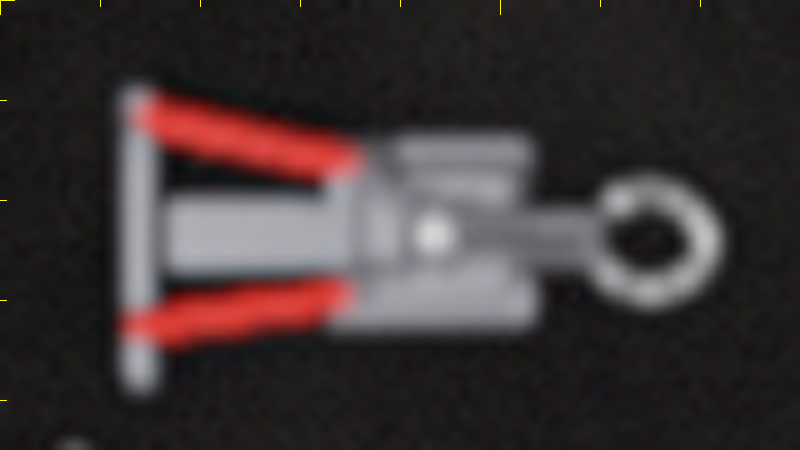

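View pics/c2.png

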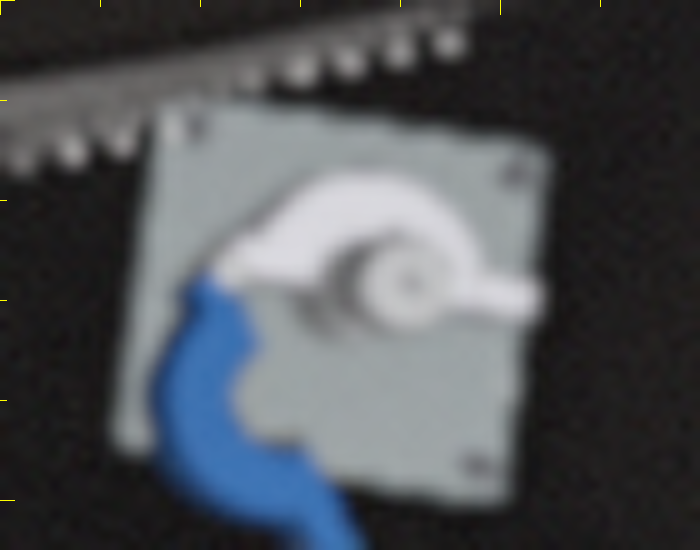

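View pics/c3.png

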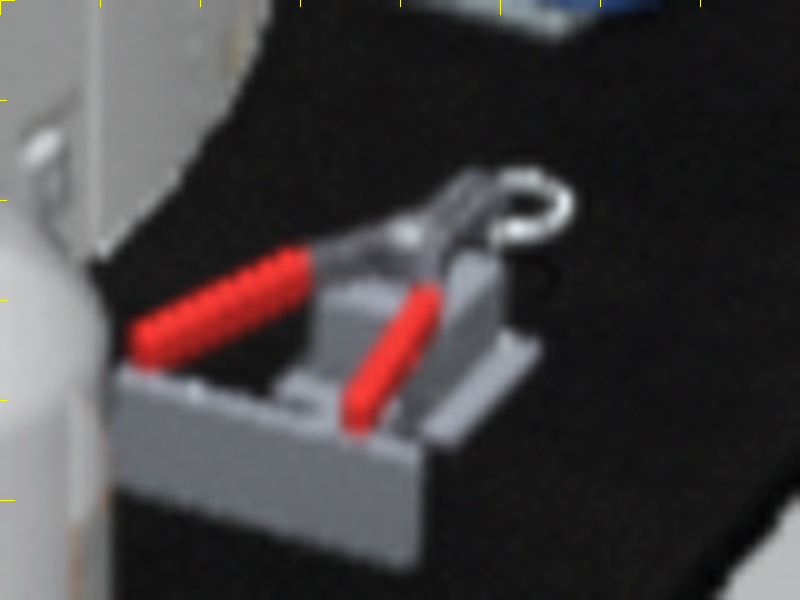

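View pics/c4.png

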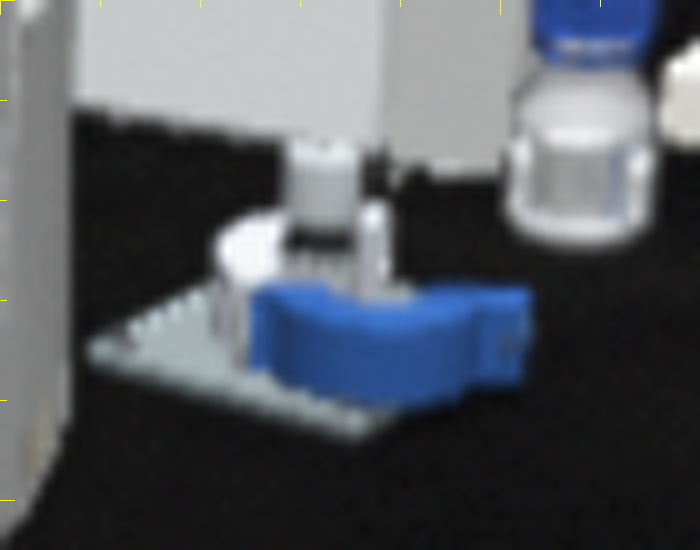

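Run:
```python
from h import *
print("spin top",px2z("top",(460.9,198.4),.076))
c=np.array([px2z("top",p,.008)[:2] for p in [(436.6,180.6),(475,185),(470.7,220.4),(431.3,215.2)]]);print(c,c.mean(0))
for a,b in [(0,1),(3,2),(2,1),(3,0)]: 
    d=c[b]-c[a]; print(np.linalg.norm(d),np.degrees(np.arctan2(d[1],d[0])))
print("pivot",px2z("top",(353.3,233.5),.045))
print("ring far",px2z("top",(382.5,234.2),.028), "ring c",px2z("top",(374.8,234.2),.028))
print("hinge",px2z("top",(440.8,197.5),.04))
for p in [(323.8,219),(323.9,249.5)]: print("bar ends",px2z("top",p,.034))
# side
print("side spin top", px2z("side",(360+32.3,150+14.8),.076))
```

```text
spin top [ 0.56302665 -0.13384526  0.076     ]
[[ 0.62176835 -0.08229414]
 [ 0.60957526 -0.20319802]
 [ 0.49889892 -0.18838015]
 [ 0.51365657 -0.06509546]] [ 0.56097477 -0.13474194]
0.12151716310537443 -95.75877748709223
0.12416481824347714 -96.8260428047885
0.1116638692337026 -7.625683763674658
0.10947123238836108 -9.039004635248533
pivot [0.45553471 0.18005368 0.045     ]
ring far [0.45389497 0.08976767 0.028     ] ring c [0.45362612 0.11320543 0.028     ]
hinge [ 0.56712796 -0.08528741  0.04      ]
bar ends [0.49783424 0.26879469 0.034     ]
bar ends [0.40601434 0.2673969  0.034     ]
side spin top [ 0.5670479  -0.14189835  0.076     ]
```

```bash
cat >> h.py <<'E'
def T2(o,yaw,pts):
    c,s=np.cos(yaw),np.sin(yaw); p=np.atleast_2d(np.array(pts,float))/1000
    return np.c_[o[0]+c*p[:,0]-s*p[:,1],o[1]+s*p[:,0]+c*p[:,1],p[:,2]]
def circ(r,z,n=40,a0=0,a1=2*np.pi,cx=0,cy=0):
    a=np.linspace(a0,a1,n); return np.c_[cx+r*np.cos(a),cy+r*np.sin(a),0*a+z]
def station(o,yaw,th):
    L=[circ(14,76),circ(14,52),circ(36,40,20,-np.pi/2,np.pi/2),[[-55,-60,8],[55,-60,8],[55,60,8],[-55,60,8],[-55,-60,8]]]
    b=np.vstack([circ(36,40,20,np.pi/2,np.pi*1.5),[[-10,-36,40],[-10,-50,40],[0,-50,40]],]); b2=b.copy(); b2[:,2]=10
    for q in (b,b2):
        x,y=q[:,0].copy(),q[:,1]-43; q[:,0]=x*np.cos(th)+y*np.sin(th); q[:,1]=43-x*np.sin(th)+y*np.cos(th); L.append(q)
    return [T2(o,yaw,l) for l in L]
def rest(o,yaw):
    return [T2(o,yaw,l) for l in ([[-20,-20,34],[26,-20,34],[26,20,34],[-20,20,34],[-20,-20,34]],[[-91,-44,34],[-83,-44,34],[-83,44,34],[-91,44,34],[-91,-44,34]])]
def pliers(o,yaw,z=40,j=0):
    r=18
    L=[circ(20,z-12,cx=63),circ(16,z-12,cx=63),circ(4,z+6)]
    for s in(1,-1): L.append([[-26,s*20,z+6],[-95,s*35.5,z+6]])
    return [T2(o,yaw,l) for l in L]
def over(n,img,Ls,x0,y0,w,h,s,name):
    c=cv2.resize(img[y0:y0+h,x0:x0+w],None,fx=s,fy=s,interpolation=cv2.INTER_CUBIC)
    for L in Ls:
        q=(proj(n,L)-[x0,y0]+.5)*s
        cv2.polylines(c,[np.int32(q.round())],False,(0,255,0),1)
    cv2.imwrite(name,c)
E
python3 - <<'E'
from h import *
t=cv2.imread("pics/top0.png"); s=cv2.imread("pics/side0.png")
S=station((.562,-.134),np.radians(-7.3),1.2)
Q=rest((.455,.181),np.radians(-90))+pliers((.455,.181),np.radians(-90))
over("top",t,Q,310,210,80,45,10,"pics/o1.png")
over("top",t,S,420,170,70,65,8,"pics/o2.png")
over("side",s,Q,340,190,80,60,8,"pics/o3.png")
over("side",s,S,360,150,70,55,8,"pics/o4.png")
a=cv2.imread
import numpy as np
def pad(i,w,h): 
    o=np.zeros((h,w,3),np.uint8); o[:i.shape[0],:i.shape[1]]=i[:h,:w]; return o
cv2.imwrite("pics/o13.png",np.vstack([pad(a("pics/o1.png"),800,450)]))
b=np.array
print("bottle base side",px2z("side",(418,173),0), "top cap px",px2z("top",(521,210),.09))
print([proj("side",[.545,-.31,z]).round(0) for z in (0,.06,.09,.12)])
E
```

```text
bottle base side [ 0.52965324 -0.30815255  0.        ] top cap px [ 0.53046851 -0.30590932  0.09      ]
[array([[414., 172.]]), array([[416., 157.]]), array([[416., 150.]]), array([[417., 142.]])]
```

View pics/o1.png

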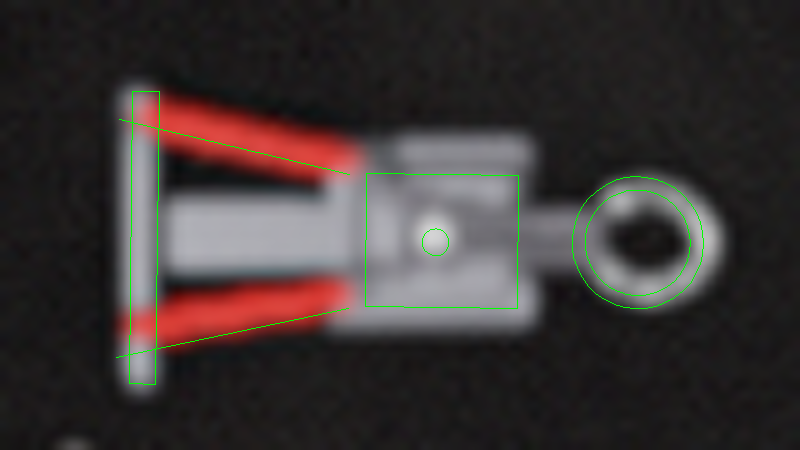

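View pics/o2.png

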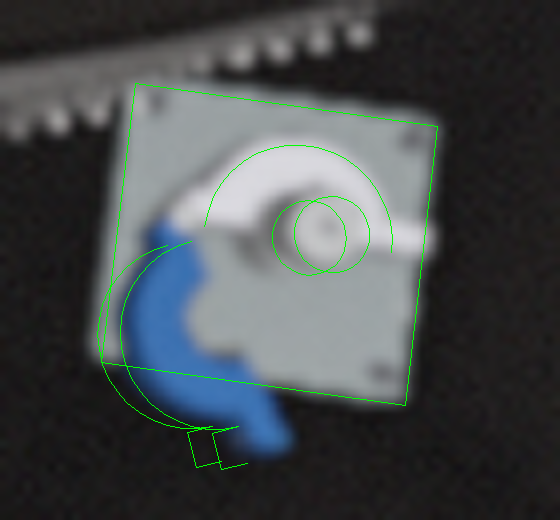

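View pics/o3.png

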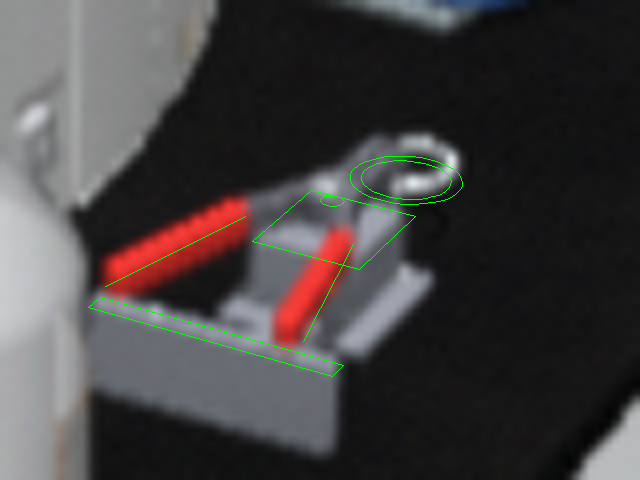

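View pics/o4.png

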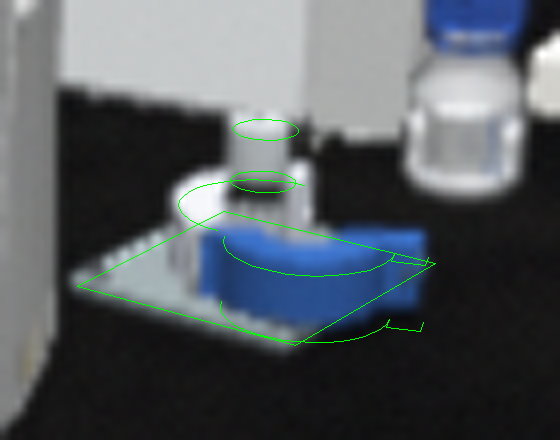

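Run:
```python
from h import *
t=cv2.imread("pics/top0.png"); s=cv2.imread("pics/side0.png")
crop("side",s,375,155,45,45,16,"pics/d1.png")
crop("top",t,430,178,48,52,14,"pics/d2.png")
```

```text
(no output)
```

View pics/d1.png

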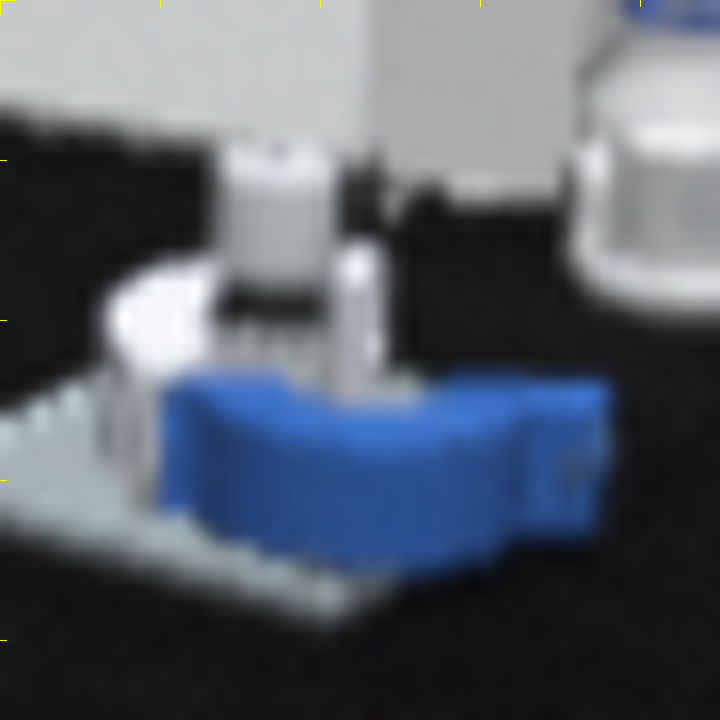

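View pics/d2.png

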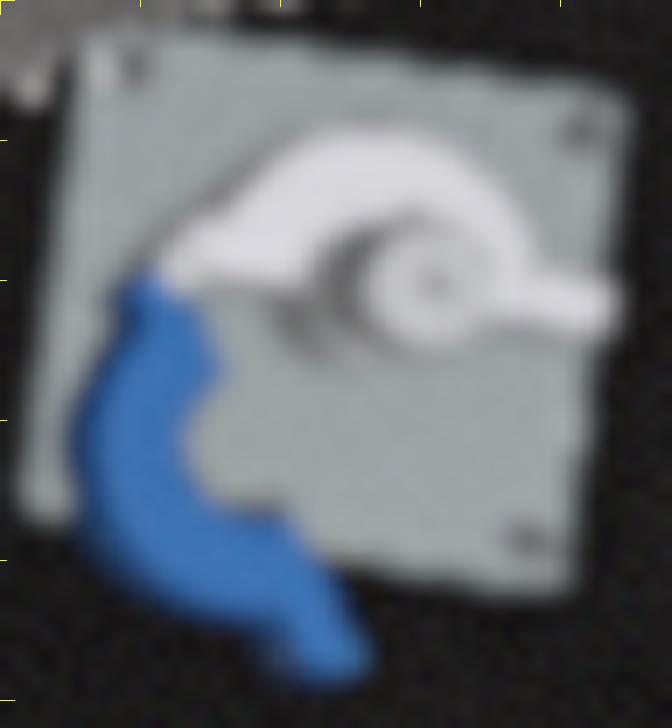

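```bash
cat > fit.py <<'E'
from h import *
from scipy.optimize import least_squares
top=[((460.36,197.86),(0,0,76)),((473.8,199.1),(5,-50,40))]
plate=[((435.1,180),(55,60,8)),((474.5,183.9),(55,-60,8)),((470.6,220.4),(-55,-60,8)),((430.9,214.3),(-55,60,8))]
side=[((391.75,164.5),(0,0,76)),((391.75,171.1),(0,0,52))]
sp=[((375-2.5/1-0,0),0)]
def f(p,full=False):
    o,y,po=p[:2],p[2],p[3:5]*0 if len(p)<4 else p[3:5]
    r=[]
    for uv,X in top: r.append(proj("top",T2(o,y,[X]))[0]-uv)
    for uv,X in plate: r.append(proj("top",T2(o,y,[np.array(X)+[po[0]*1e3,po[1]*1e3,0]]))[0]-uv)
    for uv,X in side: r.append(proj("side",T2(o,y,[X]))[0]-uv)
    return np.array(r) if full else np.array(r).ravel()
for p0 in ([.562,-.134,-.127],[.562,-.134,-.127,0,0]):
    s=least_squares(f,p0,x_scale=[.01,.01,.1,.01,.01][:len(p0)]); print(s.x.round(4)); print(f(s.x,True).round(2))
E
python3 fit.py
```

```text
Traceback (most recent call last):
  File "fit.py", line 15, in <module>
    s=least_squares(f,p0,x_scale=[.01,.01,.1,.01,.01][:len(p0)]); print(s.x.round(4)); print(f(s.x,True).round(2))
  File "fit.py", line 11, in f
    for uv,X in plate: r.append(proj("top",T2(o,y,[np.array(X)+[po[0]*1e3,po[1]*1e3,0]]))[0]-uv)
                                                                ~~^^^
IndexError: index 0 is out of bounds for axis 0 with size 0
```

```bash
sed -i 's/p\[3:5\]\*0 if len(p)<4/np.zeros(2) if len(p)<4/' fit.py; python3 fit.py
```

```text
[ 0.5638 -0.1335 -0.1168]
[[ 0.4   0.26]
 [-0.85  0.16]
 [ 0.85 -0.59]
 [-0.69  0.48]
 [-0.47 -1.08]
 [ 1.15  0.09]
 [ 0.4   1.13]
 [ 0.02  1.02]]
[ 0.565  -0.1347 -0.1189 -0.0023  0.0017]
[[ 0.84 -0.14]
 [-0.44 -0.19]
 [ 0.68 -0.34]
 [-0.87  0.8 ]
 [-0.72 -0.76]
 [ 0.9   0.32]
 [ 0.24  0.96]
 [-0.15  0.85]]
```

```bash
cat >> h.py <<'E'
def to(p,az=None):
    """shift in tool axes (cm) and roll to reach world TCP p with tool-x azimuth az(deg)"""
    o=arm.observe(); M=R.from_rotvec(o["ee_rot"]).as_matrix()
    d=M.T@(np.array(p)-o["position"])*100
    a=np.degrees(np.arctan2(M[1,0],M[0,0]))
    print("shift",d.round(2),"az now",a.round(2),"roll",None if az is None else np.radians(((a-az+180)%360)-180).round(3),"tcp",o["position"].round(4),"F",o["force"].round(1),"t",o["clock"],"w",o["width"])
ST=(.564,-.1335);SY=-.118
E
python3 - <<'E'
from h import *
p=T2(ST,SY,[[-130,-5,150]])[0]; print(p); to(p,np.degrees(SY)-90)
E
```

```text
[ 0.43431538 -0.1231608   0.15      ]
shift [-39.27   7.65  38.74] az now -74.95 roll 0.381 tcp [ 0.1622 -0.6031  0.226 ] F [-0.7  0.1 -0.4] t 0.1 w 0.9966660298172114
```

Call:
send_rows(
  steps=[
    [0,-3.3,0.6,3.2,0.03],
    [0,-6.5,1.3,6.5,0.06],
    [0,-9.8,1.9,9.7,0.1],
    [0,-13.1,2.5,12.9,0.13],
    [0,-16.4,3.2,16.1,0.16],
    [0,-19.6,3.8,19.4,0.19],
    [0,-22.9,4.5,22.6,0.22],
    [0,-26.2,5.1,25.8,0.25],
    [0,-29.4,5.7,29,0.29],
    [0,-32.7,6.4,32.3,0.32],
    [0,-36,7,35.5,0.35],
    [0,-39.3,7.6,38.7,0.38],
    [0,-39.3,7.6,38.7,0.38],
    [0,-39.3,7.6,38.7,0.38],
  ],
  squeeze=20,
)

```text
clock: 1.85
position: [0.4335, -0.1239, 0.1505]
ee_rot: [-1.153, 1.295, -1.295]
force: [0.3, 0.1, 0.7]
width: 0.006
```

Run:
```python
from h import *
to(T2(ST,SY,[[-125,-5,26]])[0],np.degrees(SY)-90)
t=imaging.get_image("top")
crop("top",t,400,165,110,80,7,"pics/t1.png")
```

```text
shift [-0.09 12.45  0.58] az now -96.69 roll 0.001 tcp [ 0.4335 -0.1239  0.1505] F [0.3 0.1 0.7] t 1.85 w 0.0057059729336306824
```

View pics/t1.png

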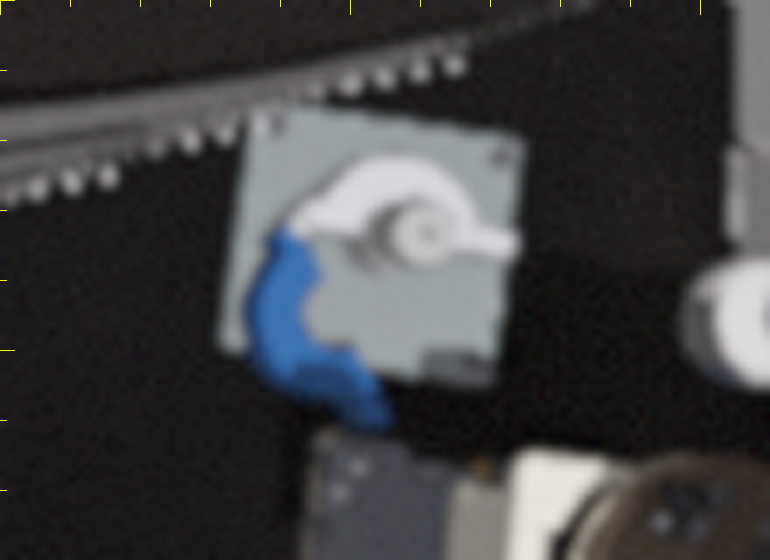

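Call:
send_rows(
  steps=[
    [0,0,5,0.5,0],
    [0,0,9,0.5,0],
    [0,0,12.4,0.5,0],
    [0,0,12.4,0.5,0],
    [0,0,12.4,1.5,0],
    [0,0,12.4,2.3,0],
    [0,0,12.4,3.1,0],
    [0,0,12.4,3.9,0],
    [0,0,12.4,4.7,0],
    [0,0,12.4,5.5,0],
    [0,0,12.4,6.2,0],
    [0,0,12.4,6.8,0],
    [0,0,12.4,7.2,0],
    [0,0,12.4,7.2,0],
  ],
)

```text
clock: 3.65
position: [0.4876, -0.1433, 0.0239]
ee_rot: [-1.176, 1.322, -1.298]
force: [-44.4, -33.3, 20.4]
width: 0.03
```

Run:
```python
from h import *
to(T2(ST,SY,[[-45.5,-5,26]])[0],np.degrees(SY)-90)
t=imaging.get_image("top")
crop("top",t,400,165,110,80,7,"pics/t2.png")
t=imaging.get_image("side")
crop("side",t,350,140,90,70,8,"pics/s2.png")
```

```text
shift [-1.4  -0.31  2.9 ] az now -97.42 roll -0.012 tcp [ 0.4876 -0.1433  0.0239] F [-44.4 -33.3  20.4] t 3.65 w 0.029961349386802574
```

View pics/t2.png

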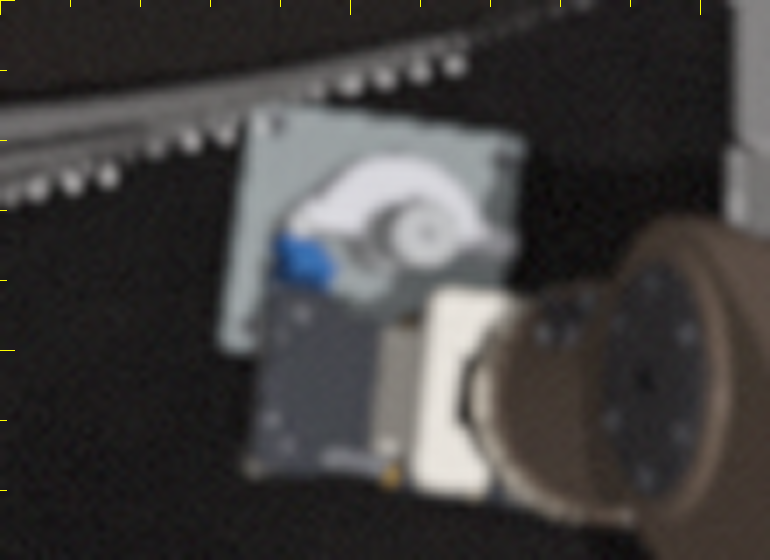

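View pics/s2.png

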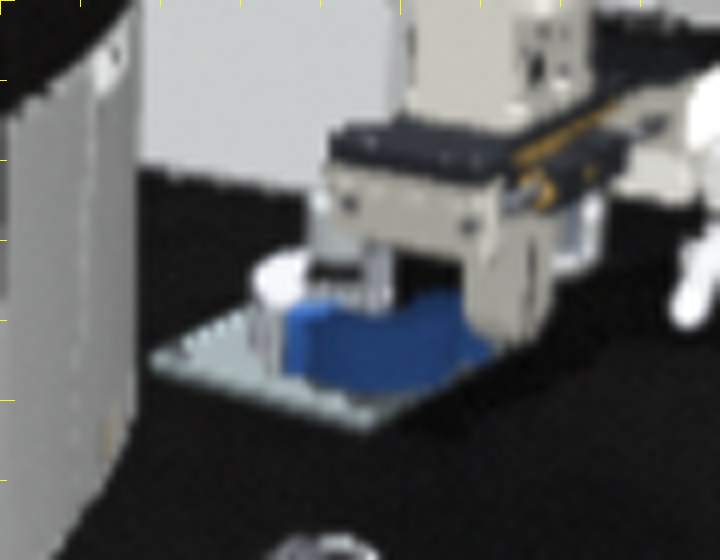

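Call:
send_rows(
  steps=[
    [0,0,0,-2,0],
    [0,0,0,-4.8,0],
    [0,0,0,-4.8,0],
    [0,-2,0,-4.8,0],
    [0,-3.8,0,-4.8,0],
    [0,-3.8,0,-4.8,0],
  ],
)

```text
clock: 4.5
position: [0.4639, -0.0873, 0.0271]
ee_rot: [-1.151, 1.292, -1.293]
force: [0.4, 0.2, -0.5]
width: 0.002
```

Run:
```python
from h import *
to(T2(ST,SY,[[-105,32,26]])[0],np.degrees(SY)-90)
t=imaging.get_image("top")
S=station(ST,SY,.9)[2:]
over("top",t,S,400,165,110,80,7,"pics/t3.png")
t=imaging.get_image("side")
crop("side",t,350,140,90,70,8,"pics/s3.png")
```

```text
shift [ 0.21  0.1  -0.01] az now -96.56 roll 0.003 tcp [ 0.4639 -0.0873  0.0271] F [ 0.4  0.2 -0.5] t 4.5 w 0.0018067592411101846
```

View pics/t3.png

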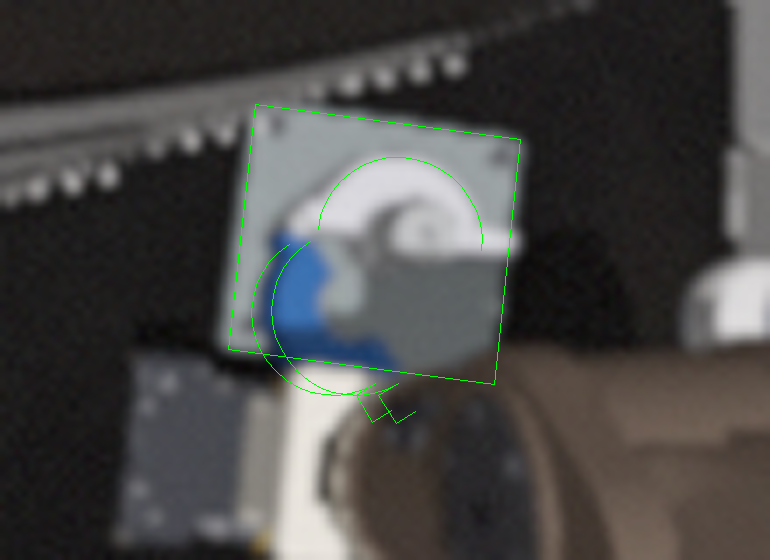

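View pics/s3.png

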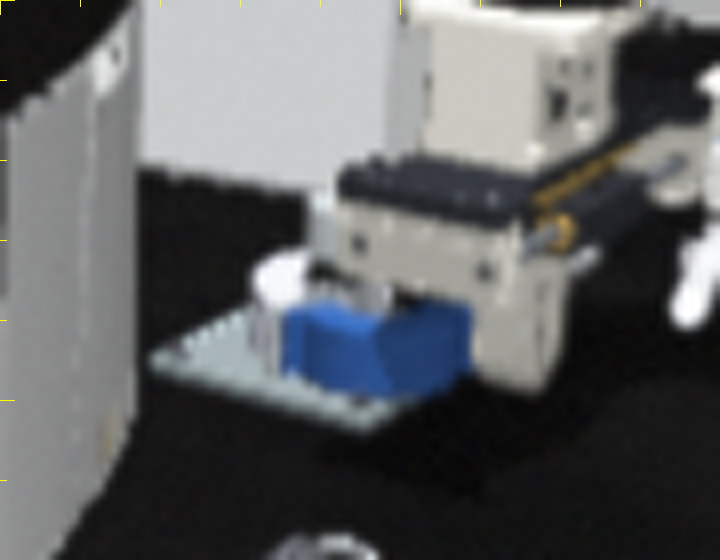

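Call:
send_rows(
  steps=[
    [0,1.0,0,1.0,0],
    [0,1.6,0,2.0,0],
    [0,1.6,0,2.7,0],
    [0,1.8,0,3.3,0],
    [0,2.1,0,3.9,0],
    [0,2.3,0,4.3,0],
    [0,2.5,0,4.7,0],
    [0,2.6,0,5.1,0],
    [0,2.6,0,5.4,0],
    [0,2.6,0,5.4,0],
  ],
)

```text
clock: 5.85
position: [0.4981, -0.1265, 0.0238]
ee_rot: [-1.172, 1.317, -1.292]
force: [-35.8, -17.0, 17.5]
width: 0.008
```

Run:
```python
from h import *
to(T2(ST,SY,[[-46,8,26]])[0],np.degrees(SY)-90)
```

```text
shift [-0.89 -0.28  2.02] az now -97.07 roll -0.005 tcp [ 0.4981 -0.1265  0.0238] F [-35.8 -17.   17.5] t 5.85 w 0.007815314091619964
```

Run:
```python
from h import *
t=imaging.get_image("top")
crop("top",t,420,170,70,60,11,"pics/t4.png")
t=imaging.get_image("side")
crop("side",t,365,145,60,50,13,"pics/s4.png")
print(arm.observe()["ft_torque"])
```

```text
[-3.51292871  7.64653035  0.13422052]
```

View pics/t4.png

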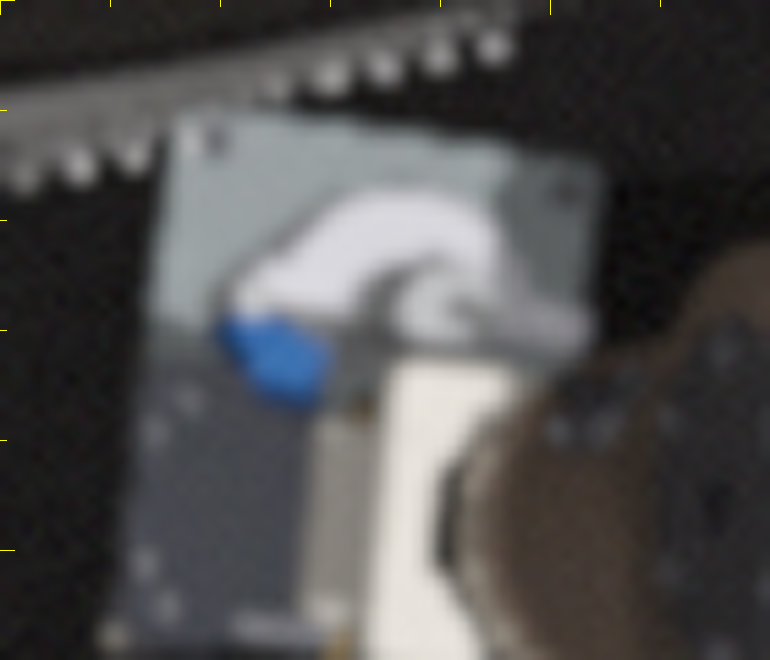

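View pics/s4.png

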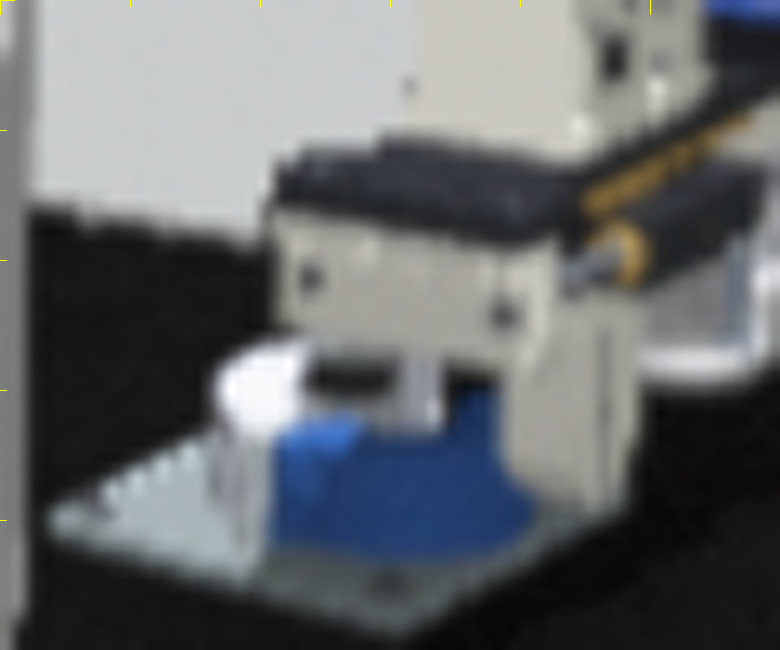

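Run:
```python
from h import *
o=arm.observe();F=o["force"];T=o["ft_torque"];p=o["position"]
r0=np.cross(F,T)/(F@F)
print("r0",r0,"residual par",F@T/np.linalg.norm(F))
# line points where rel TCP
for nm,org in(("tcp",p),("flange?",p+[0,0,.2]),("w",np.zeros(3))):
    for s in np.linspace(-.2,.2,9): print(nm,s,(org+r0+s*F/np.linalg.norm(F)).round(3))
print(px2z("top",(435,201),.1),px2z("top",(455,206),.1),px2z("top",(455,206),.07))
```

```text
r0 [-0.07514826 -0.0313244  -0.18229338] residual par 0.03732612716234963
tcp -0.2 [ 0.589 -0.081 -0.24 ]
tcp -0.15000000000000002 [ 0.547 -0.1   -0.22 ]
tcp -0.1 [ 0.506 -0.12  -0.199]
tcp -0.04999999999999999 [ 0.464 -0.139 -0.179]
tcp 0.0 [ 0.423 -0.158 -0.158]
tcp 0.04999999999999999 [ 0.381 -0.177 -0.138]
tcp 0.10000000000000003 [ 0.34  -0.196 -0.118]
tcp 0.15000000000000002 [ 0.299 -0.215 -0.097]
tcp 0.2 [ 0.257 -0.234 -0.077]
flange? -0.2 [ 0.589 -0.081 -0.04 ]
flange? -0.15000000000000002 [ 0.547 -0.1   -0.02 ]
flange? -0.1 [ 0.506 -0.12   0.001]
flange? -0.04999999999999999 [ 0.464 -0.139  0.021]
flange? 0.0 [ 0.423 -0.158  0.042]
flange? 0.04999999999999999 [ 0.381 -0.177  0.062]
flange? 0.10000000000000003 [ 0.34  -0.196  0.082]
flange? 0.15000000000000002 [ 0.299 -0.215  0.103]
flange? 0.2 [ 0.257 -0.234  0.123]
w -0.2 [ 0.091  0.045 -0.264]
w -0.15000000000000002 [ 0.049  0.026 -0.243]
w -0.1 [ 0.008  0.007 -0.223]
w -0.04999999999999999 [-0.034 -0.012 -0.203]
w 0.0 [-0.075 -0.031 -0.182]
w 0.04999999999999999 [-0.117 -0.05  -0.162]
w 0.10000000000000003 [-0.158 -0.07  -0.142]
w 0.15000000000000002 [-0.199 -0.089 -0.121]
w 0.2 [-0.241 -0.108 -0.101]
[ 0.55318223 -0.04997882  0.1       ] [ 0.53947439 -0.10788239  0.1       ] [ 0.54066206 -0.11818405  0.07      ]
```

Call:
send_rows(
  steps=[
    [0,0.9,0,-1.4,0],
    [0,1.2,0,-1.1,0],
    [0,1.5,0,-0.8,0],
    [0,1.8,0,-0.6,0],
    [0,2.0,0,-0.4,0],
    [0,2.2,0,-0.2,0],
    [0,2.4,0,0,0],
    [0,2.6,0,0.3,0],
    [0,2.8,0,0.5,0],
    [0,2.8,0,0.5,0],
  ],
)

```text
clock: 7.2
position: [0.5148, -0.1497, 0.0265]
ee_rot: [-1.152, 1.296, -1.295]
force: [-3.7, -2.5, -0.2]
width: 0.006
```

Run:
```python
from h import *
to(T2(ST,SY,[[0,0,26]])[0],np.degrees(SY)-90)
t=imaging.get_image("top")
crop("top",t,420,170,70,60,11,"pics/t5.png")
t=imaging.get_image("side")
crop("side",t,365,145,60,50,13,"pics/s5.png")
```

```text
shift [-2.19  0.04  4.7 ] az now -96.74 roll 0.0 tcp [ 0.5148 -0.1497  0.0265] F [-3.7 -2.5 -0.2] t 7.2 w 0.005594702936238326
```

View pics/s5.png

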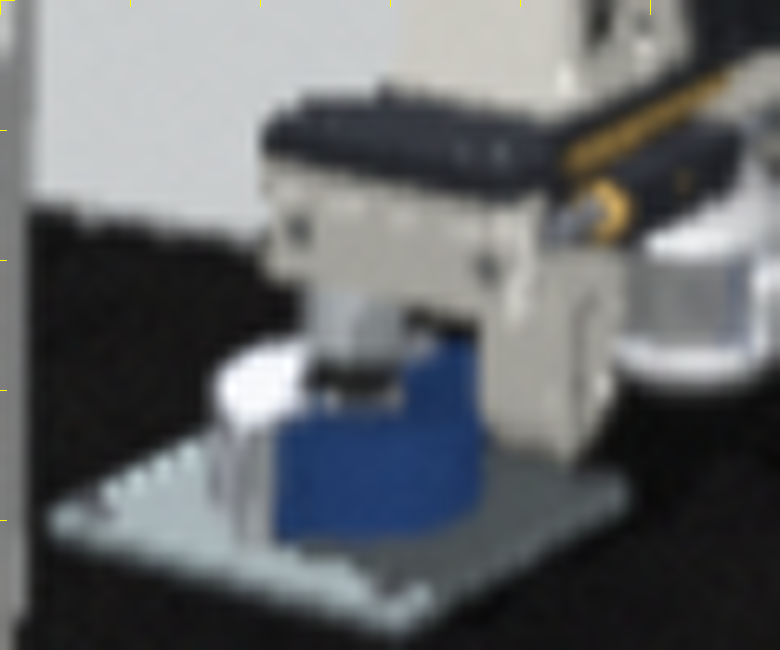

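Call:
send_rows(
  steps=[
    [0,0.2,0,0.2,0],
    [0,0.3,0,0.4,0],
    [0,0.4,0,0.6,0],
    [0,0.5,0,0.8,0],
    [0,0.5,0,0.8,0],
  ],
)

```text
clock: 7.92
position: [0.5169, -0.1519, 0.0257]
ee_rot: [-1.158, 1.302, -1.286]
force: [-17.5, 7.1, 9.2]
width: 0.004
```

Run:
```python
from h import *
to(T2(ST,SY,[[0,0,26]])[0],np.degrees(SY)-90)
t=imaging.get_image("top")
crop("top",t,420,170,70,60,11,"pics/t6.png")
t=imaging.get_image("side")
crop("side",t,365,145,60,50,13,"pics/s6.png")
```

```text
shift [-2.37 -0.07  4.47] az now -96.58 roll 0.003 tcp [ 0.5169 -0.1519  0.0257] F [-17.5   7.1   9.2] t 7.925 w 0.0035213008231166723
```

View pics/s6.png

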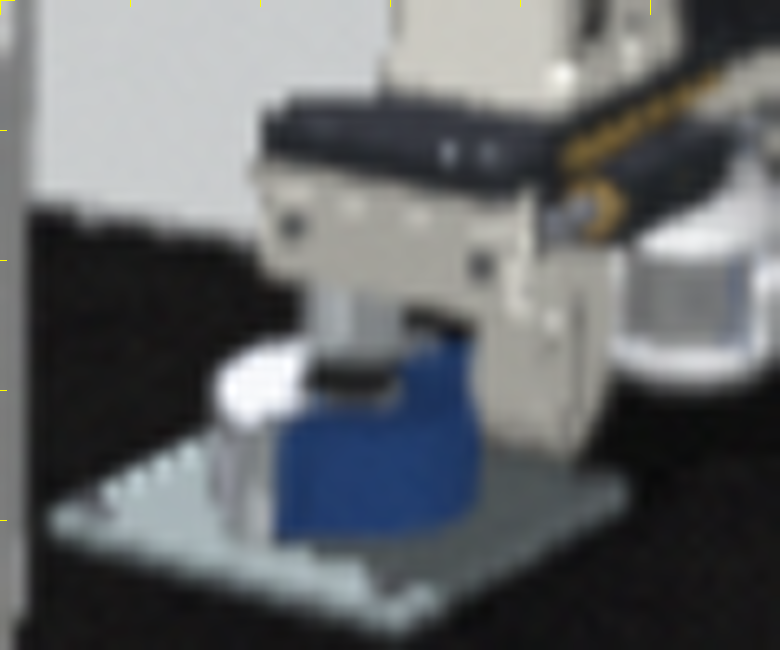

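View pics/t6.png

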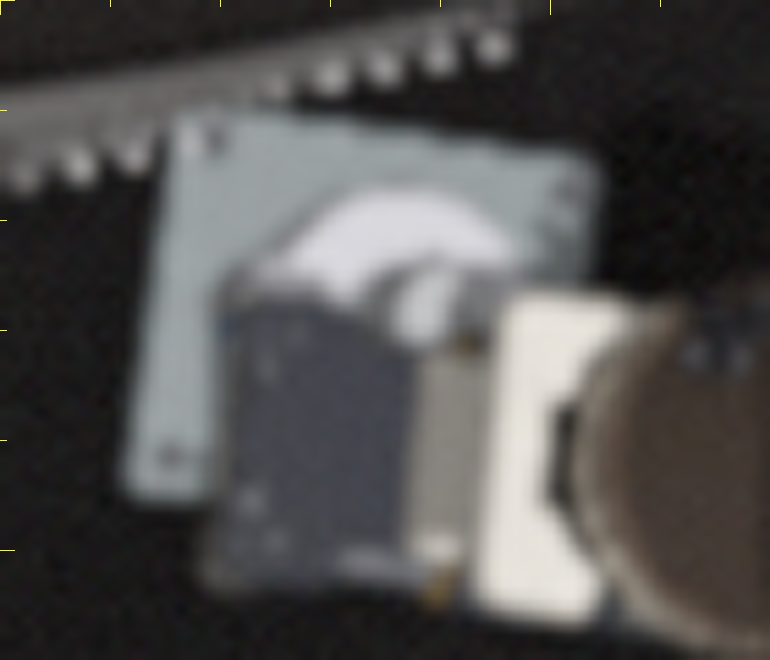

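Call:
send_rows(
  steps=[
    [0,-0.4,0,-1,0],
    [0,-0.4,0,-4,0],
    [0,-0.4,0,-8,0],
    [0,-0.4,-4,-12,0],
    [0,-0.4,-9,-16,0],
    [0,-2,-12,-18,0],
    [0,-7,-12,-18,0],
    [0,-7,-12,-18,0],
  ],
)

```text
clock: 9.02
position: [0.3536, -0.0615, 0.1481]
ee_rot: [-1.15, 1.287, -1.293]
force: [0.1, -0.1, -0.5]
width: 0.004
```

Run:
```python
from h import *
to([.455,.231,.2],0)
t=imaging.get_image("top"); cv2.imwrite("pics/top7.png",t)
over("top",t,station(ST,SY,0),430,178,48,52,14,"pics/t7.png")
crop("top",t,430,178,48,52,14,"pics/t7b.png")
t=imaging.get_image("side"); cv2.imwrite("pics/side7.png",t)
crop("side",t,365,145,60,50,13,"pics/s7.png")
```

```text
shift [-30.2   -5.12   6.84] az now -96.41 roll -1.683 tcp [ 0.3536 -0.0615  0.1481] F [ 0.1 -0.1 -0.5] t 9.025 w 0.0037657563702817925
```

View pics/t7.png

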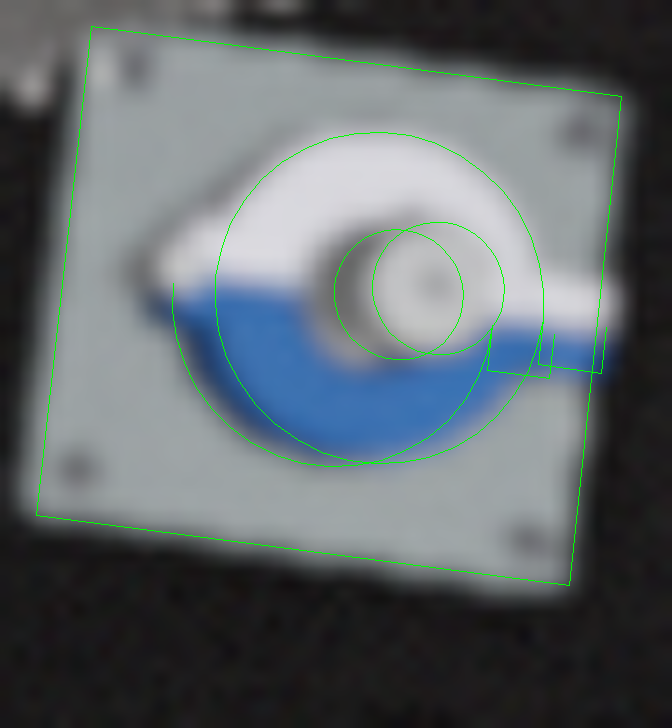

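View pics/t7b.png

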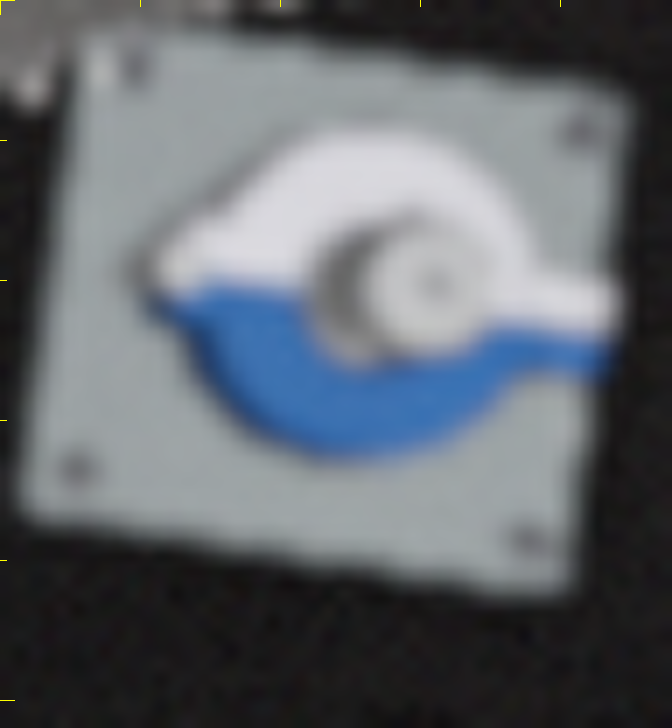

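View pics/s7.png

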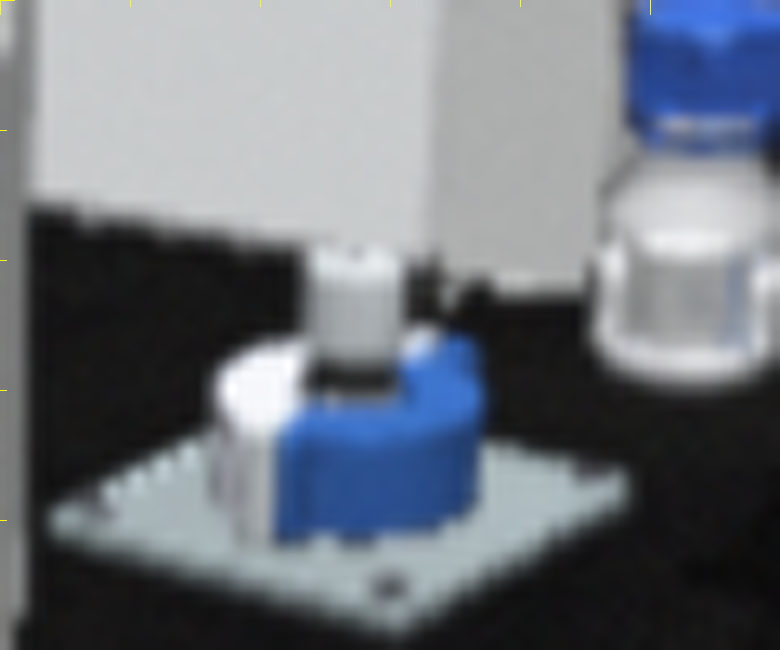

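Run:
```python
from h import *
piv=px2z("top",(352.85,233.15),.048); ring=px2z("top",(375.15,233.85),.028)
e1=px2z("top",(323.55,221.25),.045); e2=px2z("top",(322.35,242.05),.045)
f1=px2z("top",(310+36-.5,210+15.8-.5),.045); f2=px2z("top",(310+35-.5,210+29.5-.5),.045)
for n,v in dict(piv=piv,ring=ring,e1=e1,e2=e2,f1=f1,f2=f2,em=(e1+e2)/2,fm=(f1+f2)/2).items(): print(n,v.round(4))
t=cv2.imread("pics/top7.png"); crop("top",t,312,205,76,56,10,"pics/p1.png")
s=cv2.imread("pics/side7.png"); crop("side",s,340,195,70,60,11,"pics/p2.png")
```

```text
piv [0.4567 0.1817 0.048 ]
ring [0.4547 0.1121 0.028 ]
e1 [0.4911 0.2696 0.045 ]
e2 [0.4289 0.2724 0.045 ]
f1 [0.4798 0.2036 0.045 ]
f2 [0.4388 0.2063 0.045 ]
em [0.46  0.271 0.045]
fm [0.4593 0.205  0.045 ]
```

View pics/p1.png

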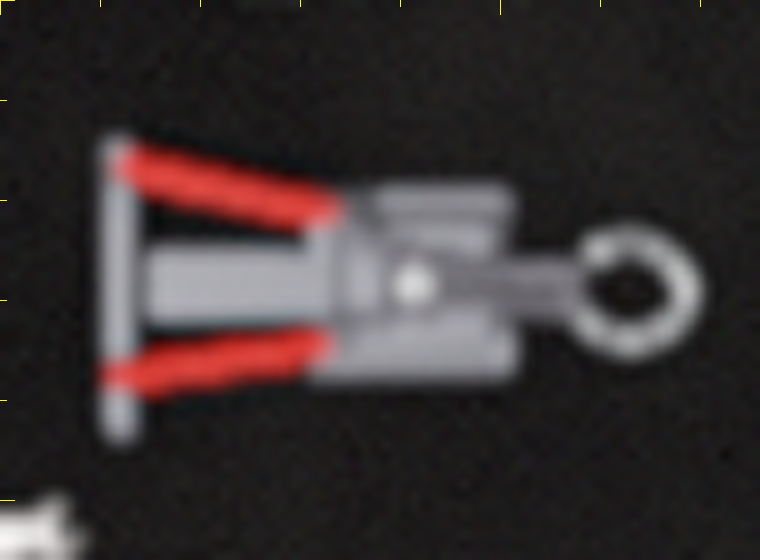

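View pics/p2.png

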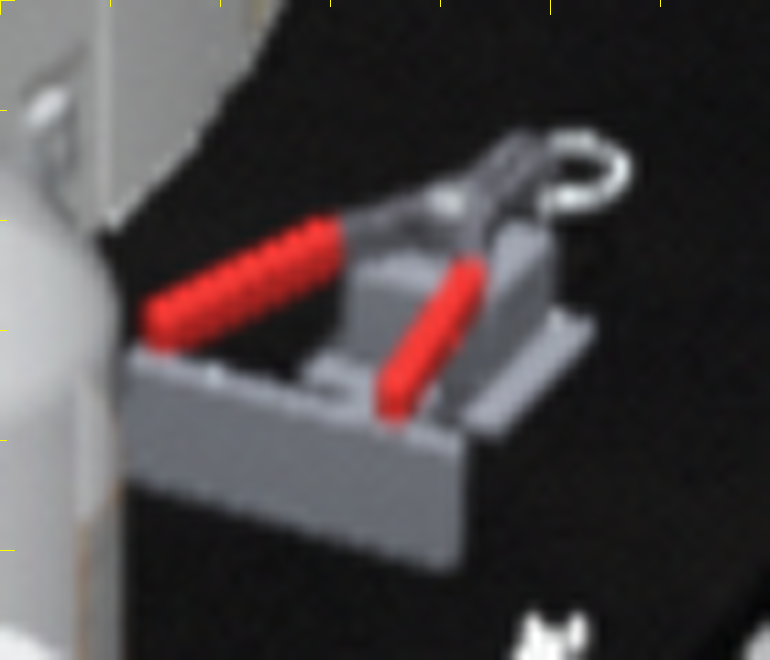

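Run:
```python
from h import *
to([.4586,.2285,.15],-2.2); print(arm.observe()["joints"].round(2))
```

```text
shift [-30.28  -0.25   7.18] az now -96.6 roll -1.648 tcp [ 0.3525 -0.064   0.1473] F [-0.8 -0.4 -0.7] t 9.125 w 0.005583731531374566
[ 0.3   0.12 -0.29  2.26  0.05  0.77 -1.71]
```

Call:
send_rows(
  steps=[
    [1,-2.2,-0.5,0.5,-0.12],
    [1,-4.4,-1,1,-0.24],
    [1,-6.6,-1,1.6,-0.36],
    [1,-8.8,-1,2.1,-0.48],
    [1,-11,-1,2.6,-0.6],
    [1,-13.2,-1,3.1,-0.72],
    [1,-15.4,-1,3.7,-0.84],
    [1,-17.6,-1,4.2,-0.96],
    [1,-19.8,-1,4.7,-1.08],
    [1,-22,-1,5.2,-1.2],
    [1,-24.2,-1,5.7,-1.32],
    [1,-26.4,-0.5,6.3,-1.44],
    [1,-28.5,-0.3,6.8,-1.56],
    [1,-30.3,-0.3,7.2,-1.648],
    [1,-30.3,-0.3,7.2,-1.648],
    [1,-30.3,-0.3,7.2,-1.648],
  ],
)

```text
clock: 11.12
position: [0.4523, 0.227, 0.1466]
ee_rot: [-1.574, 0.037, -0.019]
force: [-18.8, 3.0, -7.9]
width: 0.998
```

Run:
```python
from h import *
to([.4586,.2285,.021],-2.2)
t=imaging.get_image("top"); crop("top",t,290,190,110,80,7,"pics/p3.png")
s=imaging.get_image("side"); crop("side",s,310,150,120,90,6,"pics/p4.png")
```

```text
shift [ 0.77 12.55  0.22] az now -2.06 roll 0.002 tcp [0.4523 0.227  0.1466] F [-18.8   3.   -7.9] t 11.125 w 0.9977205120057961
```

View pics/p3.png

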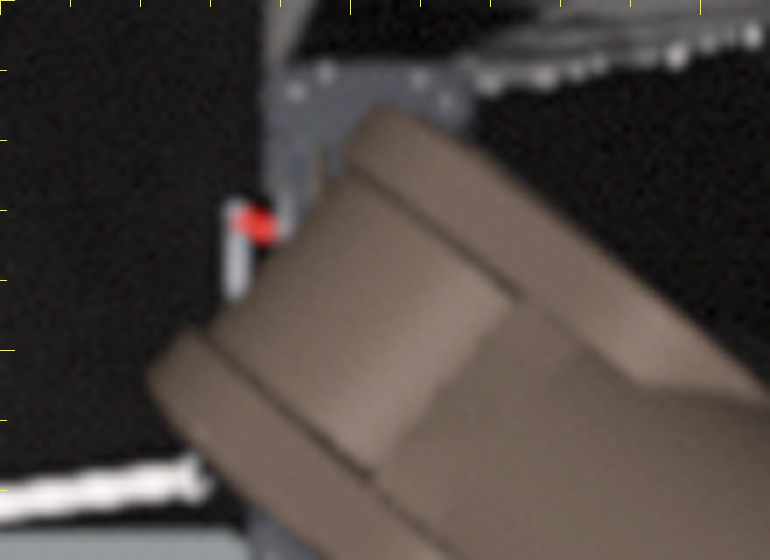

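View pics/p4.png

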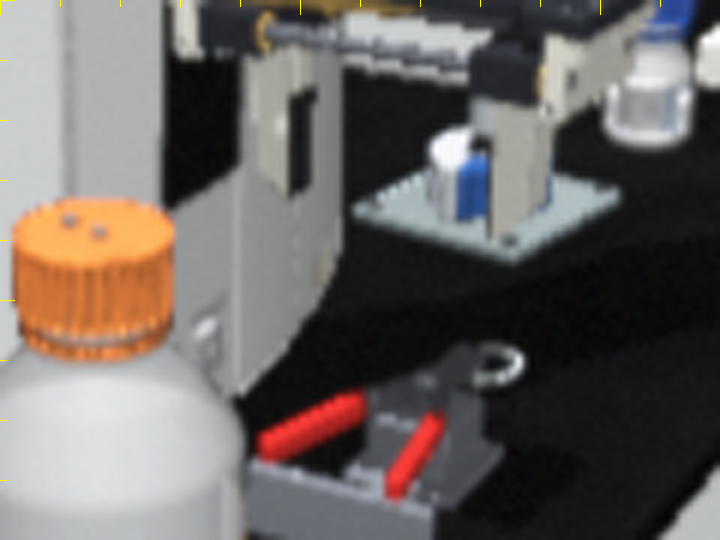

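Run:
```python
from h import *
for p in [(349.5,215.5),(366,190),(358,208)]: print("side",p,px2z("side",p,0).round(3),px2z("side",p,.01).round(3))
for p in [(332,200),(345,197),(360,194),(388,188),(400,187),(423,184),(460,176)]: print("top",p,[px2z("top",p,z)[:2].round(3) for z in (.0,.15,.3)])
print(arm.observe()["ft_torque"])
t=cv2.imread("pics/top0.png"); crop("top",t,320,130,110,80,7,"pics/i1.png")
s=cv2.imread("pics/side0.png"); crop("side",s,230,100,150,130,6,"pics/i2.png")
```

```text
side (349.5, 215.5) [0.572 0.15  0.   ] [0.562 0.167 0.01 ]
side (366, 190) [ 0.622 -0.054  0.   ] [ 0.611 -0.032  0.01 ]
side (358, 208) [0.575 0.09  0.   ] [0.565 0.109 0.01 ]
top (332, 200) [array([0.557, 0.244]), array([0.55 , 0.248]), array([0.542, 0.253])]
top (345, 197) [array([0.567, 0.203]), array([0.559, 0.213]), array([0.55 , 0.222])]
top (360, 194) [array([0.577, 0.156]), array([0.567, 0.171]), array([0.557, 0.187])]
top (388, 188) [array([0.597, 0.068]), array([0.585, 0.094]), array([0.572, 0.12 ])]
top (400, 187) [array([0.601, 0.031]), array([0.588, 0.061]), array([0.575, 0.092])]
top (423, 184) [array([ 0.611, -0.042]), array([ 0.597, -0.002]), array([0.583, 0.037])]
top (460, 176) [array([ 0.638, -0.159]), array([ 0.621, -0.105]), array([ 0.603, -0.052])]
[0.1071103  2.9217741  0.79084305]
```

View pics/i1.png

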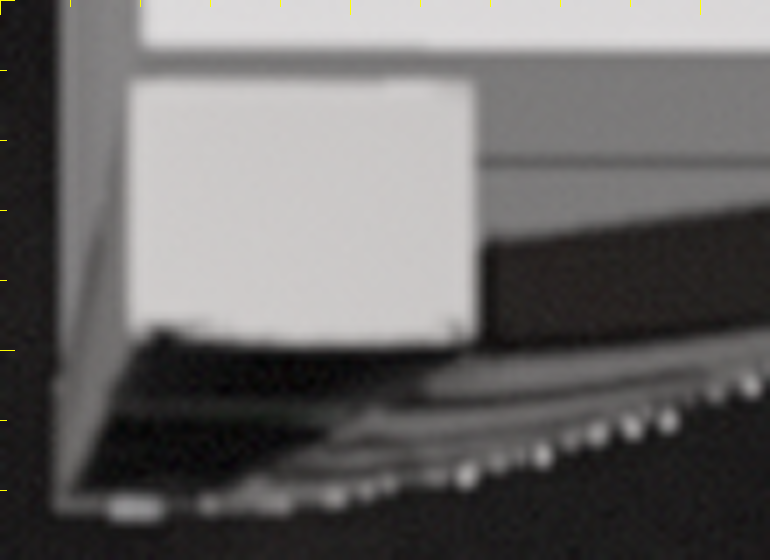

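View pics/i2.png

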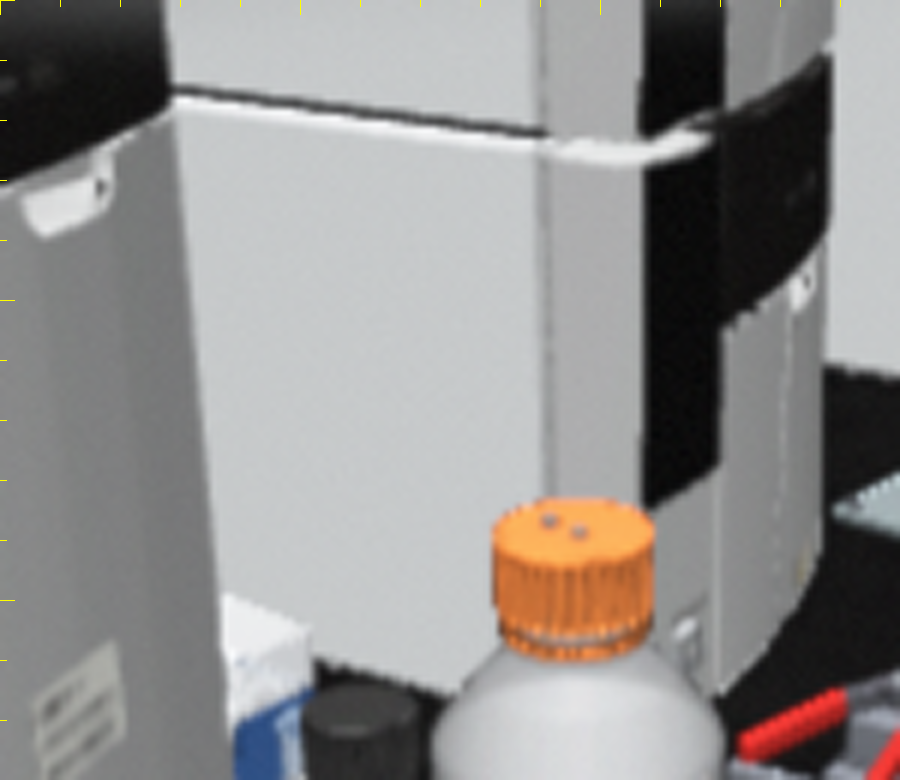

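Call:
send_rows(
  steps=[
    [1,-0.6,0,-0.4,0],
    [1,-1.0,0,-0.7,0],
    [1,-1.0,0,-0.7,0],
    [1,-1.0,4,-0.7,0],
    [1,-1.0,7,-0.7,0],
    [1,-1.0,7,-0.7,0],
  ],
)

```text
clock: 11.98
position: [0.4474, 0.2206, 0.0783]
ee_rot: [-1.572, 0.034, -0.03]
force: [0.3, -0.4, -0.3]
width: 1.001
```

Run:
```python
from h import *
to([.449,.2215,.021],-2.2)
s=imaging.get_image("side"); cv2.imwrite("pics/side8.png",s);crop("side",s,310,150,120,90,6,"pics/p5.png")
```

```text
shift [0.17 5.73 0.11] az now -2.32 roll -0.002 tcp [0.4474 0.2206 0.0783] F [ 0.3 -0.4 -0.3] t 11.975 w 1.0014295878822663
```

View pics/p5.png

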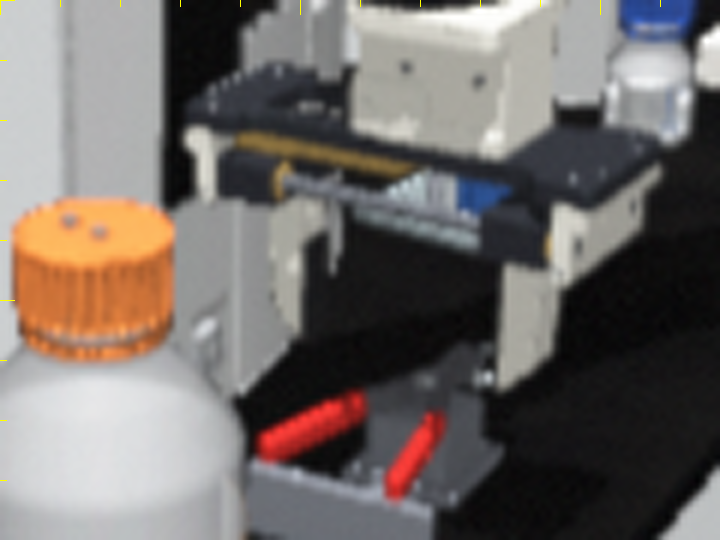

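Call:
send_rows(
  steps=[
    [1,0.15,2,0.1,0],
    [1,0.15,4,0.1,0],
    [1,0.15,5.6,0.1,0],
    [1,0.15,5.6,0.1,0],
  ],
)

```text
clock: 12.52
position: [0.4496, 0.2223, 0.0236]
ee_rot: [-1.571, 0.032, -0.031]
force: [-0.4, -0.0, 0.4]
width: 1.002
```

Run:
```python
from h import *
to([.449,.2215,.021],-2.2)
s=imaging.get_image("side"); cv2.imwrite("pics/side9.png",s);crop("side",s,330,160,90,75,8,"pics/p6.png")
```

```text
shift [-0.05  0.26 -0.08] az now -2.3 roll -0.002 tcp [0.4496 0.2223 0.0236] F [-0.4 -0.   0.4] t 12.525 w 1.0024451564224959
```

View pics/p6.png

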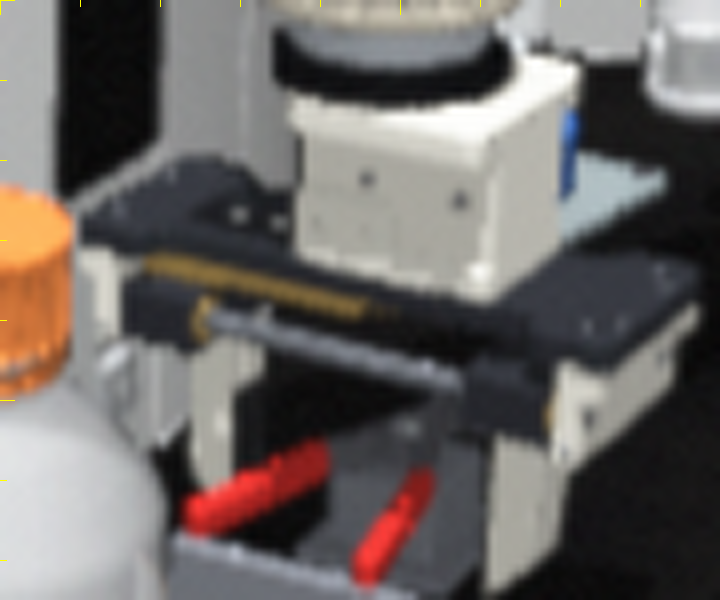

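Call:
send_rows(
  steps=[
    [0.7,0,0.2,0,0],
    [0.6,0,0.2,0,0],
    [0.5,0,0.2,0,0],
    [0.3,0,0.2,0,0],
    [0,0,0.2,0,0],
    [0,0,0.2,0,0],
    [0,0,0.2,0,0],
    [0,0,0.2,0,0],
  ],
  squeeze=30,
)

```text
clock: 13.58
position: [0.4498, 0.2227, 0.0219]
ee_rot: [-1.57, 0.031, -0.032]
force: [0.1, 1.5, 4.7]
width: 0.401
```

Run:
```python
from h import *
to([.449,.2215,.021],-2.2)
s=imaging.get_image("side"); crop("side",s,330,160,90,75,8,"pics/p7.png")
s=imaging.get_image("top"); crop("top",s,300,190,100,75,8,"pics/p8.png")
```

```text
shift [-0.07  0.09 -0.12] az now -2.29 roll -0.002 tcp [0.4498 0.2227 0.0219] F [0.1 1.5 4.7] t 13.575 w 0.40136025599848146
```

View pics/p7.png

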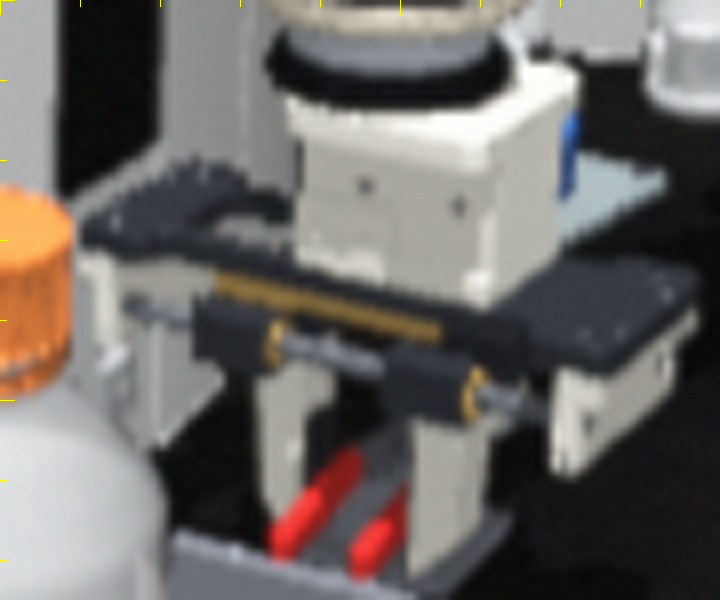

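View pics/p8.png

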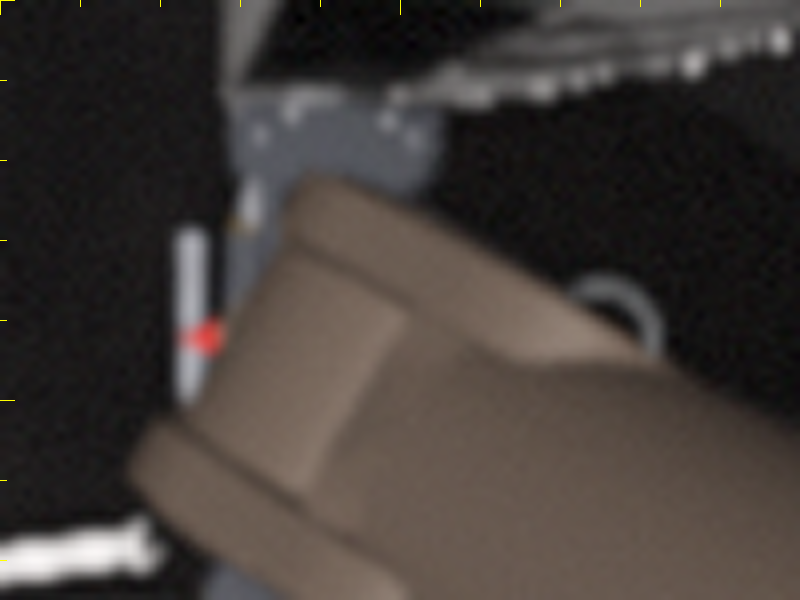

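Call:
send_rows(
  steps=[
    [0,0,-1,0,0],
    [0,0,-3,0,0],
    [0,-1,-6,-0.5,0],
    [0,-2,-9,-1,0],
    [0,-3,-12,-1.5,0],
    [0,-3,-13,-1.5,0],
    [0,-3,-13,-1.5,0],
  ],
  squeeze=40,
)

```text
clock: 14.55
position: [0.4195, 0.2084, 0.1518]
ee_rot: [-1.571, 0.031, -0.033]
force: [0.0, -1.0, -1.8]
width: 0.391
```

Run:
```python
from h import *
to([.40,-.108,.15],78)
s=imaging.get_image("side"); cv2.imwrite("pics/p9.png",s[50:300,250:500].repeat(3,0).repeat(3,1)[:600])
s=imaging.get_image("top"); crop("top",s,300,190,120,80,6,"pics/p10.png")
```

```text
shift [ -0.66   0.18 -31.69] az now -2.34 roll -1.402 tcp [0.4195 0.2084 0.1518] F [ 0.  -1.  -1.8] t 14.55 w 0.3909147351077148
```

View pics/p9.png

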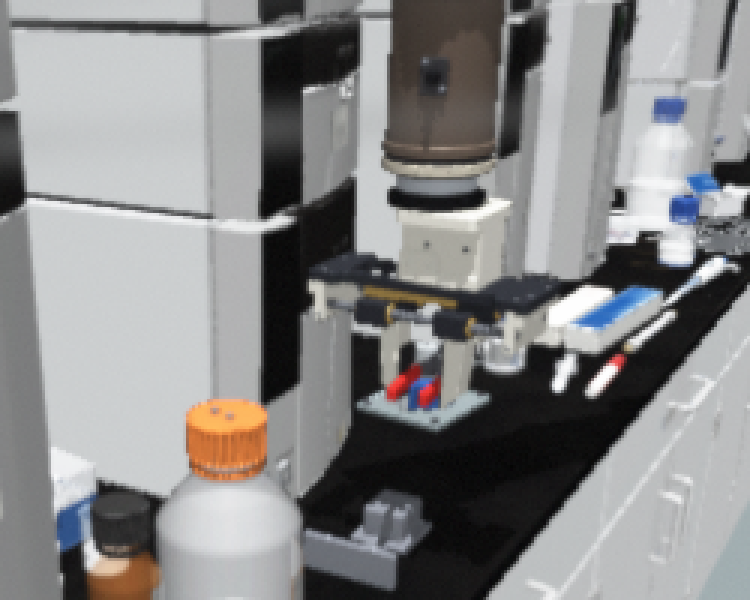

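Call:
send_rows(
  steps=[
    [0,0,0,-2,-0.09],
    [0,0,0,-4,-0.18],
    [0,0,0,-6,-0.27],
    [0,0,0,-8,-0.36],
    [0,-0.1,0,-10,-0.45],
    [0,-0.2,0,-12,-0.54],
    [0,-0.2,0,-14,-0.63],
    [0,-0.3,0,-16,-0.72],
    [0,-0.3,0,-18,-0.81],
    [0,-0.4,0,-20,-0.9],
    [0,-0.4,0,-22,-0.99],
    [0,-0.5,0,-24,-1.08],
    [0,-0.5,0,-26,-1.17],
    [0,-0.6,0,-28,-1.25],
    [0,-0.6,0,-30,-1.33],
    [0,-0.7,0,-31.7,-1.4],
    [0,-0.7,0,-31.7,-1.4],
    [0,-0.7,0,-31.7,-1.4],
    [0,-0.7,0,-31.7,-1.4],
  ],
)

```text
clock: 17.02
position: [0.3994, -0.107, 0.1516]
ee_rot: [-1.301, -1.053, 1.053]
force: [-0.4, -0.2, -0.9]
width: 0.392
```

Run:
```python
from h import *
to([.40,-.108,.15],78)
s=imaging.get_image("side"); cv2.imwrite("pics/side11.png",s); crop("side",s,340,130,110,80,7,"pics/q1.png")
s=imaging.get_image("top"); cv2.imwrite("pics/top11.png",s); crop("top",s,400,170,100,75,8,"pics/q2.png")
```

```text
shift [-0.08  0.16 -0.08] az now 77.95 roll -0.001 tcp [ 0.3994 -0.107   0.1516] F [-0.4 -0.2 -0.9] t 17.025 w 0.39166243696684533
```

View pics/q1.png

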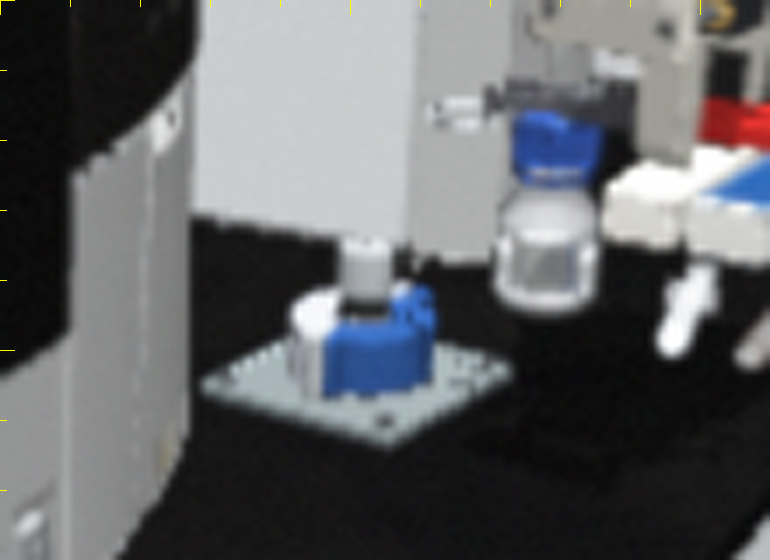

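View pics/q2.png

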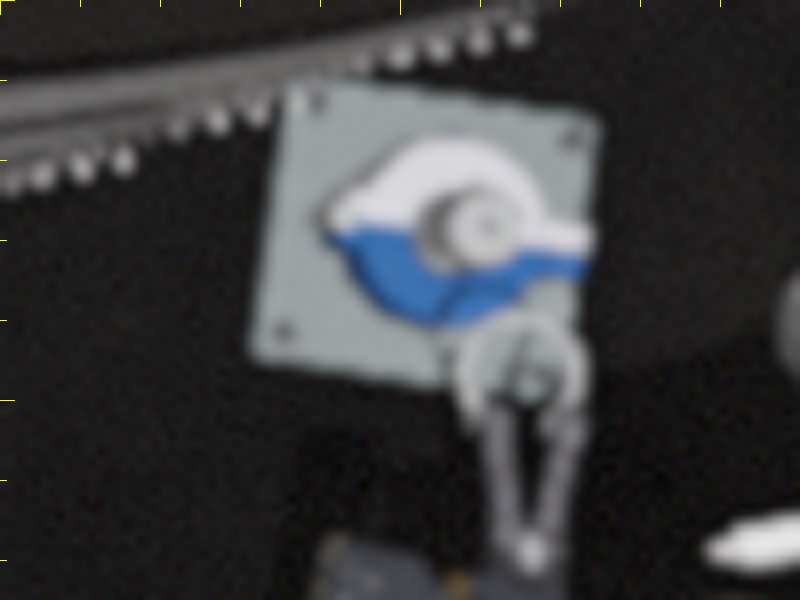

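Run:
```python
from h import *
s=cv2.imread("pics/top11.png"); crop("top",s,445,192,45,55,14,"pics/q3.png")
s=cv2.imread("pics/side11.png"); crop("side",s,390,125,70,45,11,"pics/q4.png")
r=px2z("top",(464.9,216.2),.158); p=px2z("top",(466.06,238.7),.176); sp=px2z("top",(460.3,197.8),.076)
print(r,p,sp); d=r-p; print(np.hypot(*d[:2]),np.degrees(np.arctan2(d[1],d[0])))
o=arm.observe(); print(r-o["position"])
```

```text
[ 0.50963909 -0.11500953  0.158     ] [ 0.44926182 -0.11100124  0.176     ] [ 0.56477481 -0.13207898  0.076     ]
0.060510168529127 -3.7981409872206213
[ 0.11025528 -0.0077454   0.0062799 ]
```

View pics/q3.png

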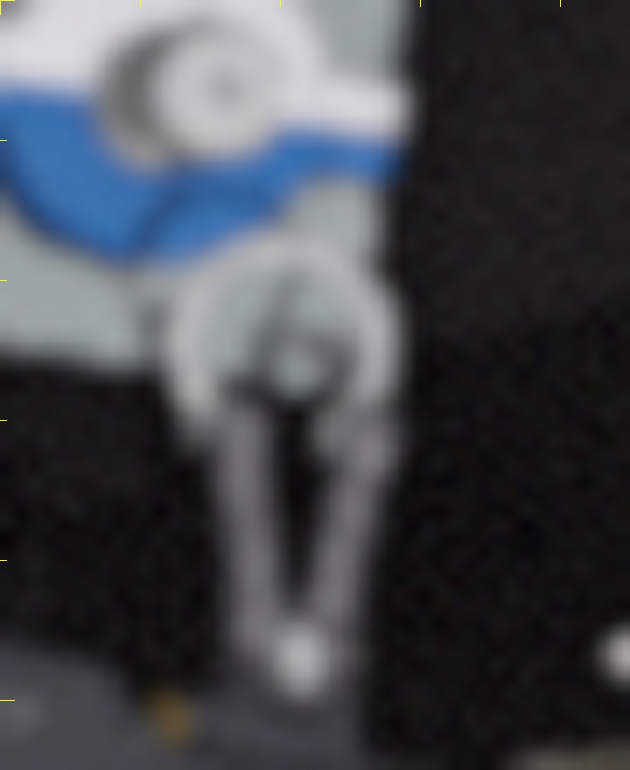

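View pics/q4.png

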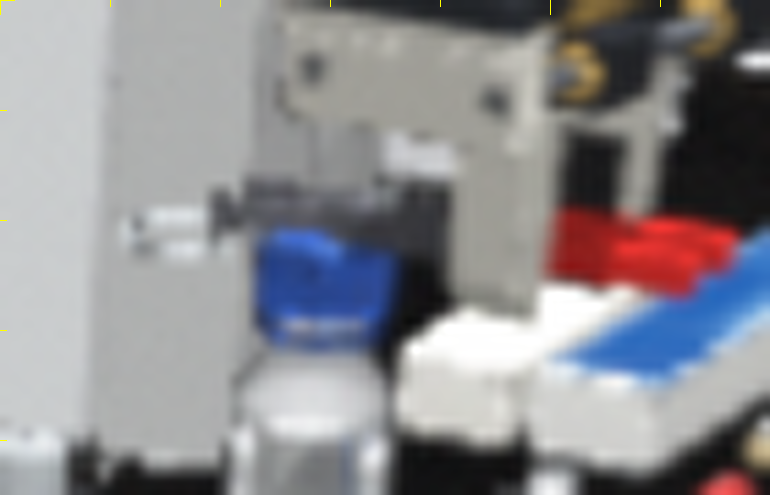

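```bash
cat >> h.py <<'E'
def tri(ut,us):
    a,u=ray("top",ut); b,v=ray("side",us); u/=np.linalg.norm(u); v/=np.linalg.norm(v)
    A=np.c_[u,-v]; s=np.linalg.lstsq(A,b-a,rcond=None)[0]; P1=a+s[0]*u;P2=b+s[1]*v
    return (P1+P2)/2, np.linalg.norm(P1-P2)
E
python3 - <<'E'
from h import *
print("ring",tri((465.1,216.5),(404.5,145.4)))
print("spin",tri((460.3,197.8),(391.75,164.5)))
print("pivot",tri((466.1,238.7),(390+420/11-.5,125+155/11-.5)))
o=arm.observe()["position"]
for z in (.148,.153,.158,.163): print(z,proj("side",[.5095,-.1155,z]))
E
```

```text
ring (array([ 0.51214509, -0.1127831 ,  0.16105359]), np.float64(0.007403776200508105))
spin (array([ 0.56438148, -0.13036599,  0.08092989]), np.float64(0.000210906690830822))
pivot (array([ 0.44508716, -0.10715763,  0.19242178]), np.float64(0.010486106873721795))
0.148 [[406.45325525 149.04322959]]
0.153 [[406.56358747 147.57053992]]
0.158 [[406.67437643 146.09281116]]
0.163 [[406.78562515 144.61001311]]
```

Run:
```python
from h import *
r=px2z("top",(465.1,216.4),.158); print(r)
o=arm.observe()["position"]; sp=np.array([.5648,-.1321]); t=o[:2]+sp-r[:2]
to([t[0],t[1],.100],78); print(t)
```

```text
[ 0.50909973 -0.11555591  0.158     ]
shift [-0.46  5.17 -5.79] az now 77.96 roll -0.001 tcp [ 0.3994 -0.1073  0.1517] F [ 0.1  0.4 -1.1] t 17.125 w 0.3923903844321115
[ 0.45508408 -0.12380823]
```

Call:
send_rows(
  steps=[
    [0,-0.1,0,-1.5,0],
    [0,-0.25,0,-3,0],
    [0,-0.4,0.5,-4.5,0],
    [0,-0.46,2,-5.8,0],
    [0,-0.46,4,-5.8,0],
    [0,-0.46,5.2,-5.8,0],
    [0,-0.46,5.2,-5.8,0],
    [0,-0.46,5.2,-5.8,0],
  ],
)

```text
clock: 18.12
position: [0.4555, -0.1244, 0.1002]
ee_rot: [-1.302, -1.053, 1.052]
force: [0.4, -0.3, -1.6]
width: 0.393
```

Run:
```python
from h import *
to([.4551,-.1238,.1],78)
s=imaging.get_image("side"); cv2.imwrite("pics/side12.png",s); crop("side",s,375,145,60,45,13,"pics/q5.png")
s=imaging.get_image("top"); cv2.imwrite("pics/top12.png",s); crop("top",s,435,178,45,55,14,"pics/q6.png")
```

```text
shift [0.06 0.02 0.05] az now 77.93 roll -0.001 tcp [ 0.4555 -0.1244  0.1002] F [ 0.4 -0.3 -1.6] t 18.125 w 0.3934232430319051
```

View pics/q5.png

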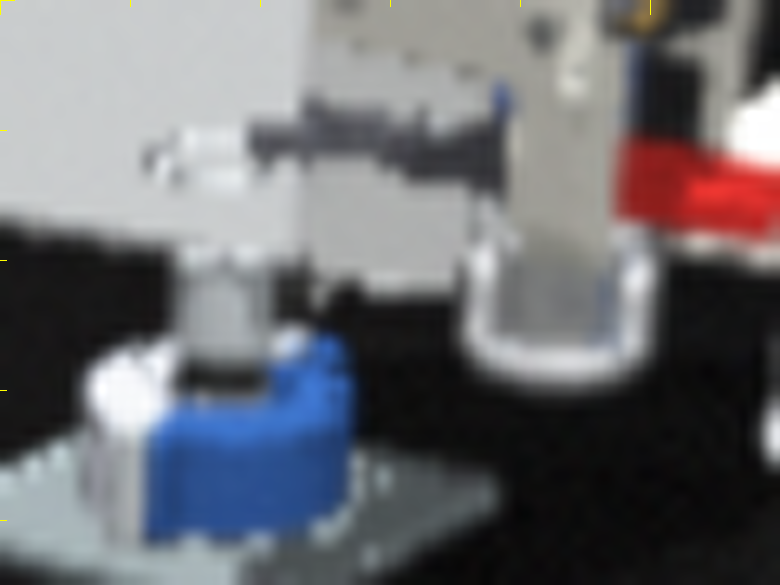

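View pics/q6.png

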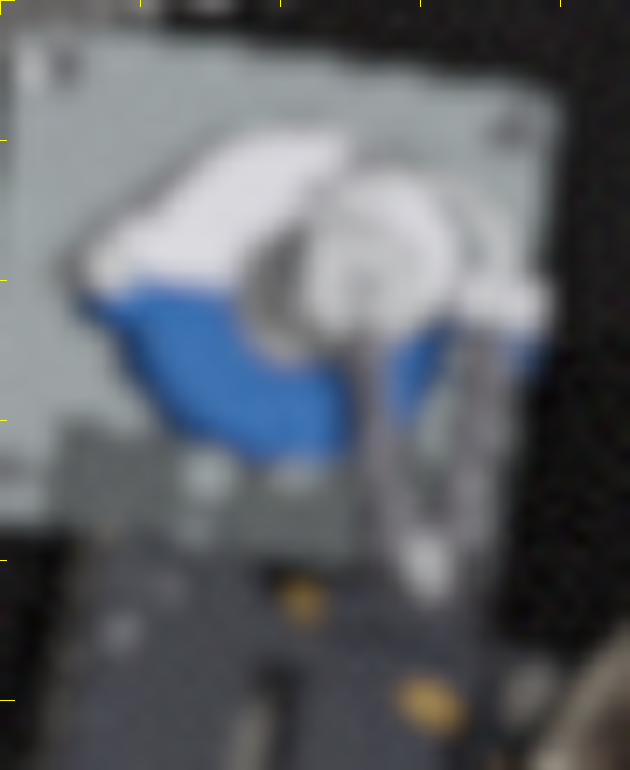

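Run:
```python
from h import *
C=np.array([.5648,-.1321])
L=[T2(C,0,circ(21,z)) for z in (106,)]+[T2(C,0,circ(17,106)),T2(C,0,circ(14,76))]
t=cv2.imread("pics/top12.png"); s=cv2.imread("pics/side12.png")
over("top",t,L,435,178,45,45,14,"pics/q7.png")
over("side",s,L,380,145,45,35,16,"pics/q8.png")
c=cv2.resize(t[178:223,435:480],None,fx=14,fy=14,interpolation=cv2.INTER_CUBIC)
g=cv2.createCLAHE(4,(4,4)).apply(cv2.cvtColor(c,cv2.COLOR_BGR2GRAY)); cv2.imwrite("pics/q9.png",g)
```

```text
(no output)
```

View pics/q7.png

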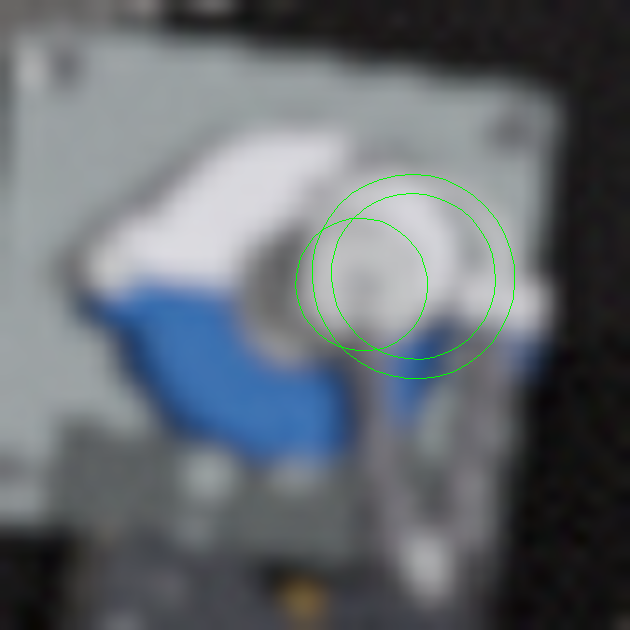

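View pics/q8.png

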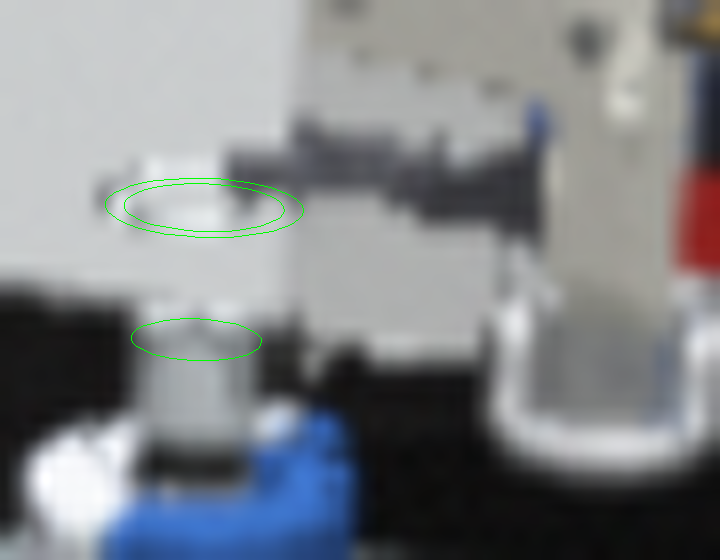

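View pics/q9.png

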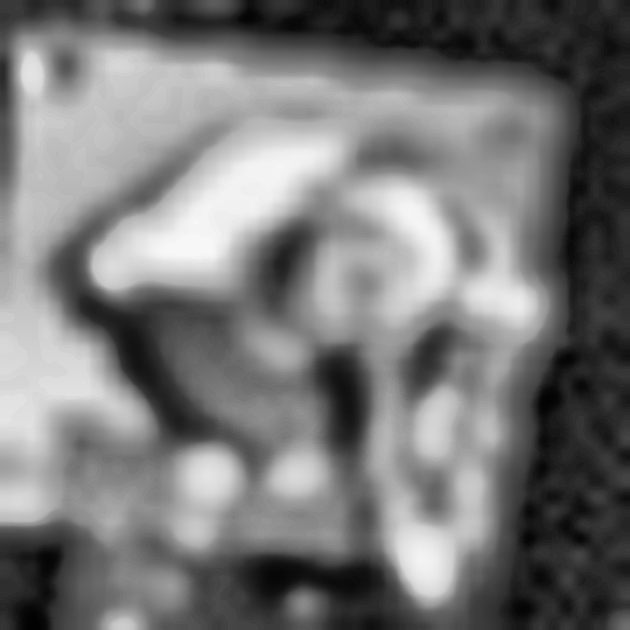

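Call:
send_rows(
  steps=[
    [0,-0.13,0,0.05,0],
    [0,-0.13,1,0.05,0],
    [0,-0.13,2,0.05,0],
    [0,-0.13,2.8,0.05,0],
    [0,-0.13,3.5,0.05,0],
    [0,-0.13,3.8,0.05,0],
    [0,-0.13,3.8,0.05,0],
  ],
)

```text
clock: 19.1
position: [0.4543, -0.1256, 0.0616]
ee_rot: [-1.301, -1.052, 1.053]
force: [0.3, 0.0, -0.7]
width: 0.397
```

Run:
```python
from h import *
to([.4551,-.1238,.04],78); print(arm.observe()["ft_torque"])
C=np.array([.5648,-.1321])
L=[T2(C,0,circ(21,69)),T2(C,0,circ(17,69)),T2(C,0,circ(14,76))]
s=imaging.get_image("side"); cv2.imwrite("pics/side13.png",s); crop("side",s,380,145,45,40,16,"pics/r1.png")
t=imaging.get_image("top"); cv2.imwrite("pics/top13.png",t); crop("top",t,440,178,40,40,16,"pics/r2.png")
over("top",t,L,440,178,40,40,16,"pics/r3.png")
```

```text
shift [ 0.19  2.16 -0.05] az now 77.93 roll -0.001 tcp [ 0.4543 -0.1256  0.0616] F [ 0.3  0.  -0.7] t 19.1 w 0.3971250683093182
[ 0.13512643 -0.13304028  0.03244989]
```

View pics/r1.png

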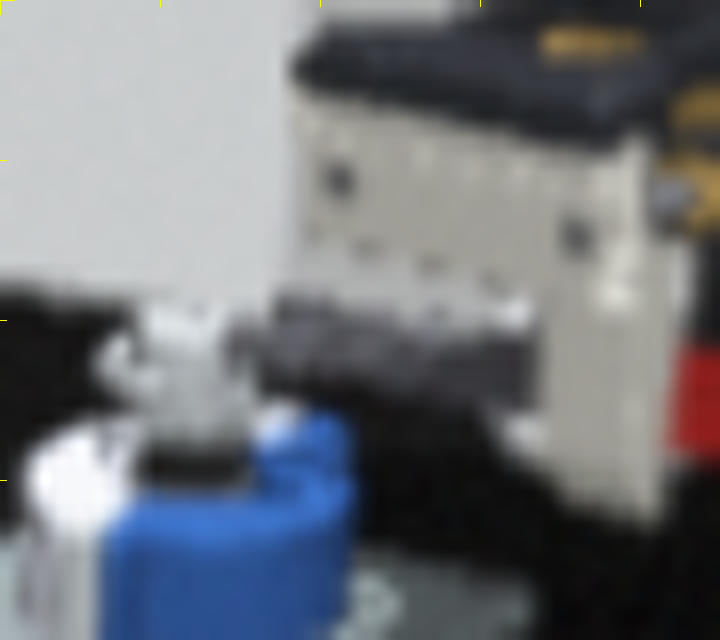

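View pics/r2.png

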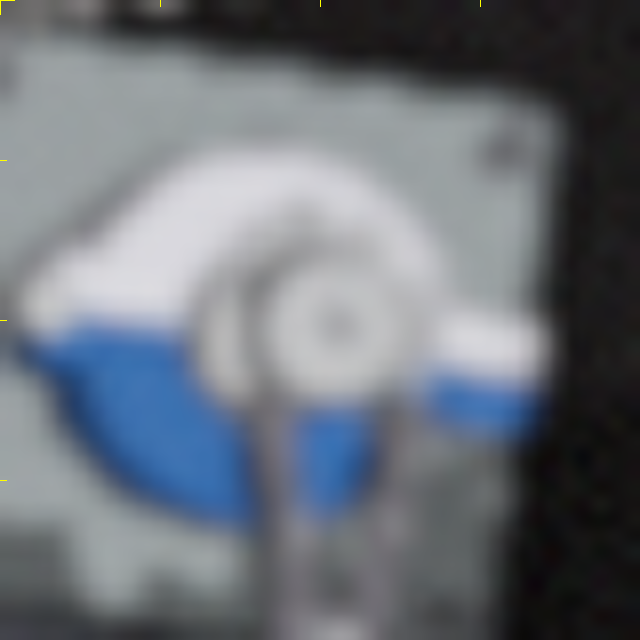

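View pics/r3.png

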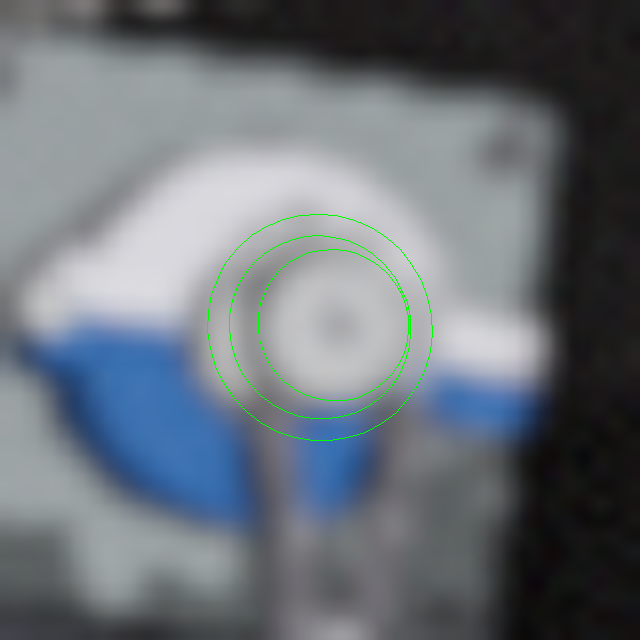

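Run:
```python
from h import *
def diff(n,a,b,x0,y0,w,h,s,name,Ls):
    A=cv2.imread(a).astype(int)[y0:y0+h,x0:x0+w];B=cv2.imread(b).astype(int)[y0:y0+h,x0:x0+w]
    d=np.clip(128+(A-B).mean(2)*2,0,255).astype(np.uint8)
    c=cv2.cvtColor(cv2.resize(d,None,fx=s,fy=s,interpolation=cv2.INTER_CUBIC),cv2.COLOR_GRAY2BGR)
    for L in Ls:
        q=(proj(n,L)-[x0,y0]+.5)*s; cv2.polylines(c,[np.int32(q.round())],False,(0,255,0),1)
    cv2.imwrite(name,c)
C=np.array([.5648,-.1321])
L=[T2(C,0,circ(21,68)),T2(C,0,circ(17,68)),T2(C,0,circ(14,76))]
diff("top","pics/top13.png","pics/top7.png",440,178,40,40,16,"pics/r4.png",L)
diff("side","pics/side13.png","pics/side7.png",380,150,40,30,18,"pics/r5.png",L)
```

```text
(no output)
```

View pics/r4.png

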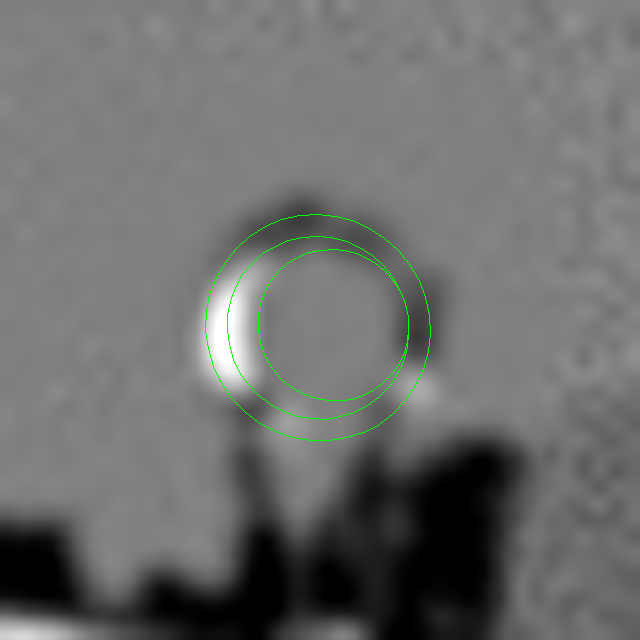

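View pics/r5.png

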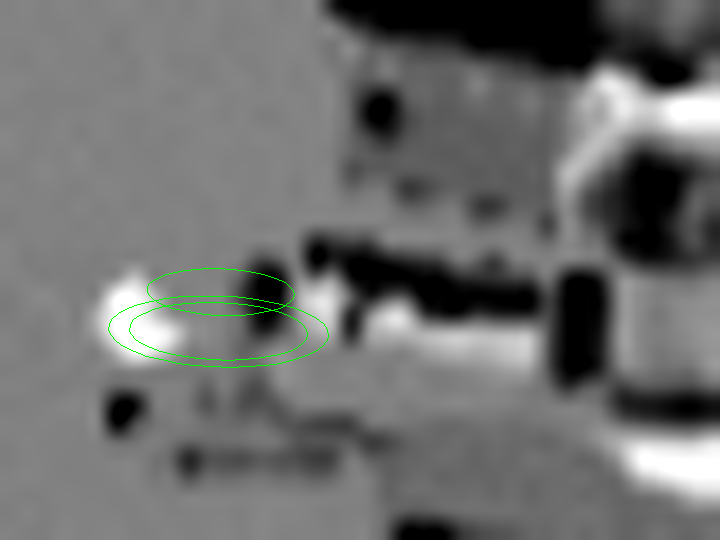

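Call:
send_rows(
  steps=[
    [0,0.02,0,0.13,0],
    [0,0.02,0.5,0.13,0],
    [0,0.02,1,0.13,0],
    [0,0.02,1.5,0.13,0],
    [0,0.02,2,0.13,0],
    [0,0.02,2.15,0.13,0],
    [0,0.02,2.15,0.13,0],
    [0,0.02,2.15,0.13,0],
  ],
)

```text
clock: 20.2
position: [0.4532, -0.1252, 0.0403]
ee_rot: [-1.302, -1.053, 1.052]
force: [-0.7, 0.7, -0.2]
width: 0.394
```

```bash
cat > look.py <<'E'
from h import *
import sys
k=sys.argv[1]
def diff(n,a,b,x0,y0,w,h,s,name,Ls):
    A=cv2.imread(a).astype(int)[y0:y0+h,x0:x0+w];B=cv2.imread(b).astype(int)[y0:y0+h,x0:x0+w]
    d=np.clip(128+(A-B).mean(2)*2,0,255).astype(np.uint8)
    c=cv2.cvtColor(cv2.resize(d,None,fx=s,fy=s,interpolation=cv2.INTER_CUBIC),cv2.COLOR_GRAY2BGR)
    for L in Ls:
        q=(proj(n,L)-[x0,y0]+.5)*s; cv2.polylines(c,[np.int32(q.round())],False,(0,255,0),1)
    cv2.imwrite(name,c)
to([.4543,-.1256,.0405],78); print(arm.observe()["ft_torque"])
C=np.array([.5648,-.1321])
L=[T2(C,0,circ(21,46)),T2(C,0,circ(17,46)),T2(C,0,circ(14,76))]
for n in("top","side"): cv2.imwrite(f"pics/{n}{k}.png",imaging.get_image(n))
diff("top",f"pics/top{k}.png","pics/top7.png",435,178,45,40,14,f"pics/a{k}.png",L)
diff("side",f"pics/side{k}.png","pics/side7.png",380,150,40,30,18,f"pics/b{k}.png",L)
crop("side",cv2.imread(f"pics/side{k}.png"),378,148,45,38,16,f"pics/c{k}.png")
E
python3 look.py 14
```

```text
shift [-0.01 -0.02 -0.12] az now 77.92 roll -0.001 tcp [ 0.4532 -0.1252  0.0403] F [-0.7  0.7 -0.2] t 20.2 w 0.39421648728477376
[ 0.06765039 -0.09227471 -0.02377609]
```

View pics/a14.png

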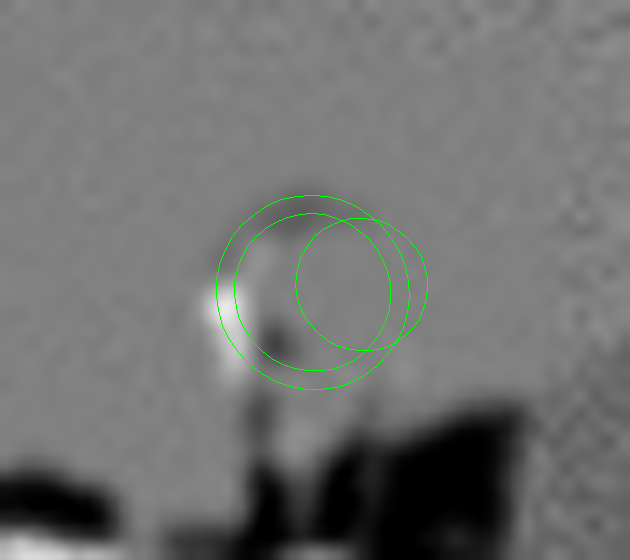

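View pics/b14.png

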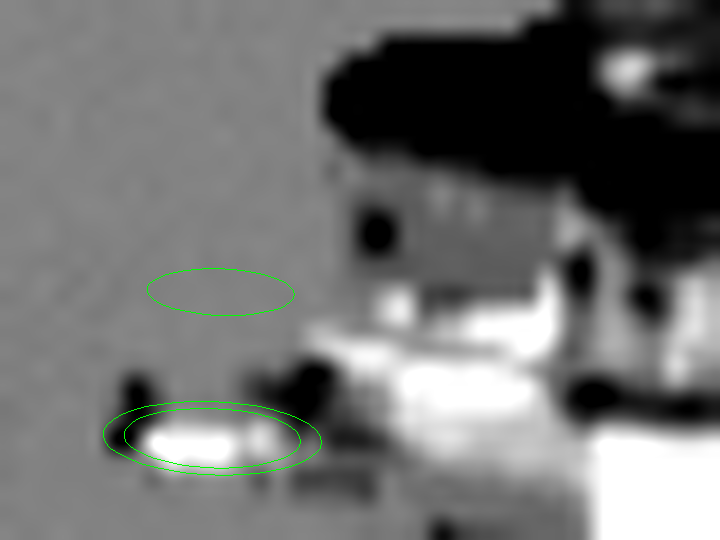

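View pics/c14.png

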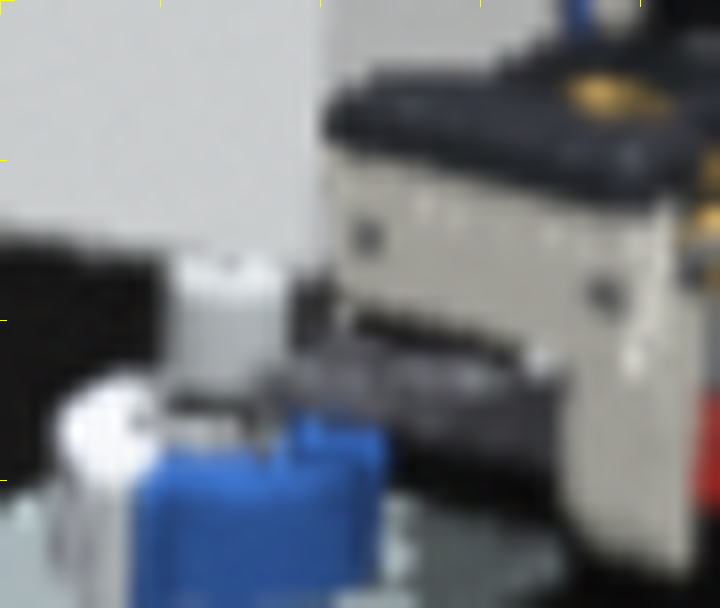

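Call:
send_rows(
  steps=[
    [0,0,0.07,-0.05,0],
    [0,0,0.07,-0.05,0],
    [0,0,0.07,-0.05,0],
    [0,0,0.07,-0.05,0],
  ],
)

```text
clock: 20.8
position: [0.4535, -0.1253, 0.0395]
ee_rot: [-1.302, -1.052, 1.052]
force: [0.5, 1.0, -0.7]
width: 0.394
```

```bash
python3 look.py 15
python3 - <<'E'
from h import *
crop("top",cv2.imread("pics/top15.png"),430,175,55,50,12,"pics/d15.png")
E
```

```text
shift [-0.01 -0.1  -0.08] az now 77.92 roll -0.001 tcp [ 0.4535 -0.1253  0.0395] F [ 0.5  1.  -0.7] t 20.8 w 0.3936056347643415
[ 0.07878124 -0.14402739  0.03794368]
```

View pics/a15.png

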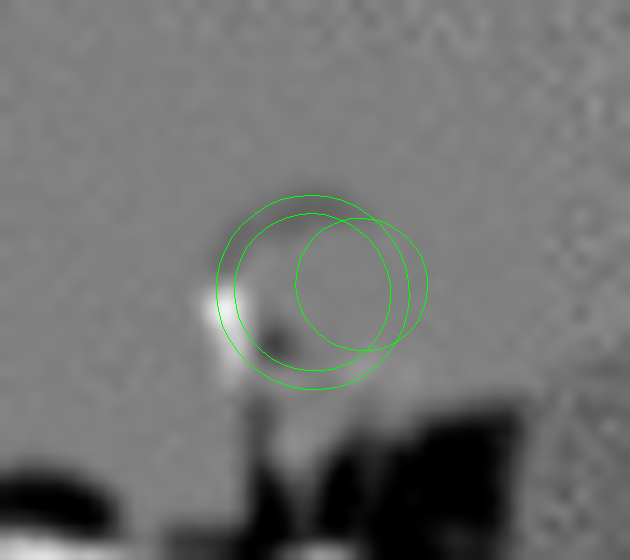

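View pics/d15.png

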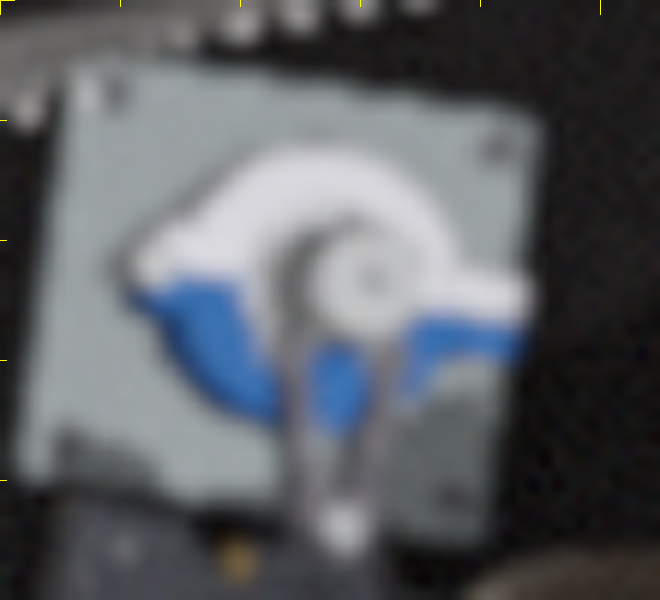

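View pics/b15.png

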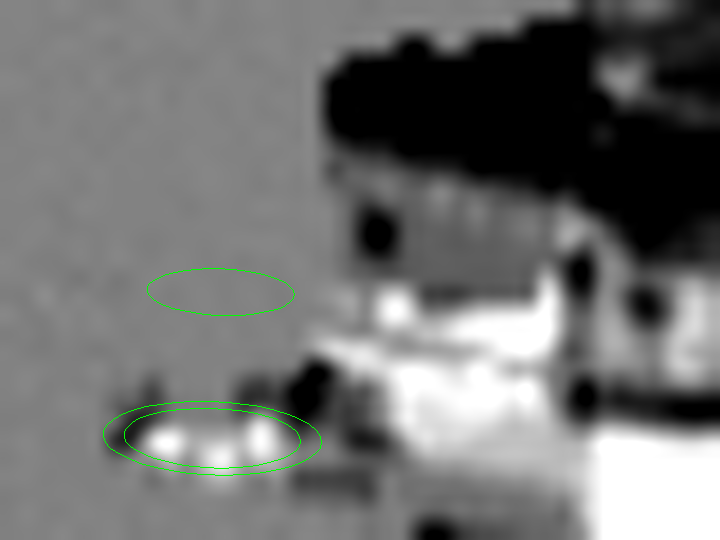

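Run:
```python
from h import *
o=arm.observe(); print(o["clock"],o["force"],o["width"],abs(o["dq"]).max()); print(arm.sign_off())
```

```text
20.9 [-0.64249723  0.05705125 -1.89550216] 0.39541968137284383 0.0017971550071854598
the job is handed in; nothing more can be done
None
```

I shut the blue half shell, then squeezed the red-handled pliers fully. I lowered the spread ring over the spindle to the groove and handed the job in at 20.9 s while holding it there; sign-off gave no verdict.

**Last checks:**
- **Shell:** it looks shut edge to edge in the top picture, with the blue and white edges in one line at the station's yaw.
- **Grip:** the opening is 0.395 of 92 mm, about 36 mm, which is the fully squeezed width. I set the squeeze to 40 N; the finger force itself was not measured.
- **Ring position:** difference images put the ring centre about 1 to 1.5 mm from the spindle axis. Its height is about 46 mm, good to about 1.5 mm.
- **Contact:** the wrist force was about 2 N, roughly the pliers' own weight, and the joints were almost still. I saw no sign of the ring bearing on the spindle or shells.
- **Level:** I inferred this from the ring's height matching the grip height; I did not measure it directly.

**What went wrong or disagreed:**
- **Shell pushes:** two early pushes jammed by friction, with about 40 to 60 N on the fingertips. Following the hinge arc then worked.
- **Instrument contact:** while I was lining up above the pliers, the gripper pressed on the instrument beyond the rest with about 20 N. I gripped them 9 mm nearer the robot instead.
- **Camera offset:** the side camera read about 1 px (4 to 5 mm in height) off from the top camera, and I corrected for that.
- **Bystanders:** nothing I did came near the bottles or the beaker, but I made no final picture check of them.

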